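# Gauge the label rolls and load the spindle

### The arm

A 6-joint arm with a two-finger parallel gripper is mounted at the origin on the work surface. World frame = base frame: x ahead of the robot, y to its left, z up, the work surface at z = 0. Lengths are in m, angles in rad, forces in N, time in s.
With the tool pointing down it reaches from about 0.375 to 0.925 m from the base axis. Payload 5.7 kg.
Tool frame: the origin (TCP) lies between the finger pads; the fingertips stand 8 mm ahead of it and the grasp point (between the pads) lies 11 mm behind it; z points along the fingers, y is the direction in which the jaws open and shut (so a half turn about z gives the same grasp; the last joint's range is limited). The gripper opens to 88 mm and grips with 3 to 60 N. Pads are 20 mm wide; open, the fingers measure 115 mm over their backs; the gripper's body (75 mm by 178 mm) begins 61 mm behind the grasp point.
Start: joints at [1.164, 0.359, 1.51, -0, 1.272, -0.115], TCP at [0.173, 0.575, 0.206] pointing down, gripper open.
Joint ranges: [-2.97, 2.97], [-1.01, 2.36], [0.21, 2.38], [-0.96, 4.11], [0.2, 2.71], [-2.98, 2.98]. Speed limits (rad/s): [2.39, 2.39, 3.14, 3.14, 3.14, 3.14].

### API

Orientations are given as a unit quaternion [w, x, y, z].
In Python, from workcell import ctrl gives the robot as it stands.
- The arm moves only by the tool send_rows, never from a script. Its argument "moves" is a list of rows, each a list of 7 numbers: the gripper command: -1 is shut, 1 is fully open, values between are in proportion, then the shift along the world's x, y, z in m, then the turn, a rotation vector about the world's x, y, z in degrees. A call has 1 to 10 rows; each row shifts and turns the pose as measured when the row begins; what a row does not reach is not made up. A row lasts 1/12 s, in which the tool goes at most 41.7 mm and 7.16 degrees, less where a joint would pass 70% of its speed; a pose out of reach is approached as far as the arm can. A call is refused whole if a number of a shift passes 0.0417 or a number of a turn 7.16, either way. A call with a gripper value outside its range is refused whole. The fingers move at their own pace and stop on an object; "newtons" is the grip in N (left out, the last holds). Time passes only in rows, so rows that do not move let the fingers close. It gives the time, the measured TCP pose, the force and the opening at its end, in the units of the state.
- ctrl.read_state(): the state, without advancing time (a new reading comes with each control period).
- ctrl.snapshot(name): name is "scene" or "top" or "wrist"; returns (picture, depth): 384x512x3 uint8, blue, green, red; 384x512 float32, m along the optical axis (not along the pixel's ray), 0 where there is no reading.
- ctrl.camera_params(name): a dict with "fx", "fy", "cx", "cy" (pixels), "position" and "orientation" of the camera in the world; the wrist camera has in their place "hand_eye" (4x4, takes a point from camera to tool coordinates, whose origin is the TCP and whose axes are the flange's). Camera axes: x right, y up, looking along -z (the intrinsics and any distortion apply to the point x, -y, -z); pixel columns grow to the right and rows downward; lengths in m; the calibration is good to about 2 mm. A picture is of the moment at which its call begins: read the wrist's pose just before it. camera_params takes no time and is no camera call.
- ctrl.job_done(): hands the job in, once; it reports no verdict.
The state is a dict: "time": time; "joint_positions": joint angles; "joint_velocities": joint speeds; "tau": joint torques, N m; "tool_pos": TCP position; "ee_rot": TCP orientation; "ft_force": force on the tool from outside, world axes, zero at the start; "torque": the same for the moment, N m; "finger_gap": finger opening in m.
Only numpy, scipy, OpenCV 4.12 (cv2) and the standard library are available. Lean on these libraries where they do the work, as an engineer would, in place of code of your own. Each camera call takes 0.05 s, during which the arm holds its last target.

### The job

First take the spent core off the label spindle and drop it in the waste bin. Then, one roll at a time from the widest to the narrowest, slide each label roll level onto the gauge pin as far as it will go: if it goes right down to the block, mount it fully home on the spindle (so that the widest ends up lowest); if it sticks near the top, lay it in the wooden returns tray, and deal with each roll before taking the next. Leave the tins and the jar standing where they are.

Things in the scene. Friction and masses are not known exactly. Their poses are not given: they have to be found in the camera images.
- gauge: gauge, fixed: aluminium block 80 x 80 x 12 mm with an upright stepped steel pin: 20 mm diameter for 22 mm, a cone to 13 mm over 6 mm, a 13 mm pilot 6 mm long; tip 46 mm above the counter. A roll that fits slides down to the block; a tight one sticks on the cone, its underside about 25 mm above the block. Origin: centre of the underside, z up
- gauge_foot (a point): centre of the gauge pin at the top face of the block (12 mm above the counter), where a fitting roll's underside comes to rest
- spindle: label spindle, fixed: round black foot 90 mm diameter, 10 mm thick, with a plain upright steel pin 20 mm in diameter and 60 mm long, its nose tapered over the last 6 mm; its tip is 70 mm above the counter. Origin: centre of the foot's underside, z up
- spindle_foot (a point): centre of the spindle at the top face of its foot (10 mm above the counter)
- core: spent cardboard core, a bare tube 36 mm outside, 24 mm bore, 44 mm long, standing on the spindle at the start. Origin: its middle; z along its axis
- tray: returns tray, fixed: low open wooden tray 170 (its x) x 210 (its y) mm, walls 25 mm high, floor and walls 4 mm thick. Origin: centre of its underside
- bin: waste bin, fixed: square grey open box 130 x 130 mm, 60 mm high, walls and floor 4 mm. Origin: centre of its underside
- roll_a1: white paper label roll on a cardboard core, 68 mm outside diameter, 16 mm wide, lying flat on a thin gold card at the start, alike on both faces. Its bore is either right (23 mm) or too tight (16.5 mm): the gauge tells. Absent in some starts. Origin: its middle (8 mm above its underside); z along its axis
- roll_a2: white paper label roll on a cardboard core, 68 mm outside diameter, 16 mm wide, lying flat on a thin gold card at the start, alike on both faces. Its bore is either right (23 mm) or too tight (16.5 mm): the gauge tells. Absent in some starts. Origin: its middle (8 mm above its underside); z along its axis
- roll_b1: white paper label roll on a cardboard core, 60 mm outside diameter, 16 mm wide, lying flat on a thin gold card at the start, alike on both faces. Its bore is either right (23 mm) or too tight (16.5 mm): the gauge tells. Absent in some starts. Origin: its middle (8 mm above its underside); z along its axis
- roll_b2: white paper label roll on a cardboard core, 60 mm outside diameter, 16 mm wide, lying flat on a thin gold card at the start, alike on both faces. Its bore is either right (23 mm) or too tight (16.5 mm): the gauge tells. Absent in some starts. Origin: its middle (8 mm above its underside); z along its axis
- roll_c1: white paper label roll on a cardboard core, 52 mm outside diameter, 16 mm wide, lying flat on a thin gold card at the start, alike on both faces. Its bore is either right (23 mm) or too tight (16.5 mm): the gauge tells. Absent in some starts. Origin: its middle (8 mm above its underside); z along its axis
- roll_c2: white paper label roll on a cardboard core, 52 mm outside diameter, 16 mm wide, lying flat on a thin gold card at the start, alike on both faces. Its bore is either right (23 mm) or too tight (16.5 mm): the gauge tells. Absent in some starts. Origin: its middle (8 mm above its underside); z along its axis
- roll_d1: white paper label roll on a cardboard core, 44 mm outside diameter, 16 mm wide, lying flat on a thin gold card at the start, alike on both faces. Its bore is either right (23 mm) or too tight (16.5 mm): the gauge tells. Absent in some starts. Origin: its middle (8 mm above its underside); z along its axis
- roll_d2: white paper label roll on a cardboard core, 44 mm outside diameter, 16 mm wide, lying flat on a thin gold card at the start, alike on both faces. Its bore is either right (23 mm) or too tight (16.5 mm): the gauge tells. Absent in some starts. Origin: its middle (8 mm above its underside); z along its axis
- roll_e1: white paper label roll on a cardboard core, 36 mm outside diameter, 16 mm wide, lying flat on a thin gold card at the start, alike on both faces. Its bore is either right (23 mm) or too tight (16.5 mm): the gauge tells. Origin: its middle (8 mm above its underside); z along its axis
- sweet_tin_b: squat closed tin, 40 mm diameter, 22 mm tall, standing on a gold card; absent in most starts, not part of the job. Origin: centre of its underside
- sweet_tin_d: squat closed tin, 40 mm diameter, 22 mm tall, standing on a gold card; absent in most starts, not part of the job. Origin: centre of its underside
- dragee_tin: small closed brass tin, 38 mm diameter, 30 mm tall, standing between the rolls and the gauge, not part of the job. Origin: centre of its underside
- sugar_jar: closed glass jar, 50 mm diameter, 80 mm tall, standing farther from the robot than the spindle and gauge, not part of the job. Origin: centre of its underside
Mind the look-alikes: they are no part of the job. Several things have the shape of the gauge; the one meant has the colours described above.

How it is judged:
On the way, in this order (a step that is already met when the one before it is completed fails the run):
1. the spent core is in the waste bin (x of core in the frame of bin between -0.06 and 0.06 m and y of core in the frame of bin between -0.06 and 0.06 m and z of core in the frame of bin between 0 and 0.055 m and linear speed of core below 0.03 m/s), for 0.2 s.
2. the 68 mm roll is on the gauge pin, level and slid down as far as it goes (horizontal distance between each of roll_a1, roll_a2 and gauge_foot below 0.004 m and z of roll_a1 in the frame of gauge_foot below 0.0115 m and angle between the z axis of each of roll_a1, roll_a2 and the z axis of gauge, either way round below 0.15 rad and z of roll_a2 in the frame of gauge_foot below 0.038 m), for 0.2 s.
3. the 68 mm roll is in its place: on the spindle if it fitted the gauge, in the tray if it stuck (horizontal distance between roll_a1 and spindle_foot below 0.004 m and z of roll_a1 in the frame of spindle_foot below 0.0115 m and angle between the z axis of roll_a1 and the z axis of spindle, either way round below 0.15 rad and linear speed of each of roll_a1, roll_a2 below 0.03 m/s and x of roll_a2 in the frame of tray between -0.08 and 0.08 m and y of roll_a2 in the frame of tray between -0.1 and 0.1 m and z of roll_a2 in the frame of tray between 0 and 0.06 m), for 0.2 s.
4. the 60 mm roll is on the gauge pin, level and slid down as far as it goes (horizontal distance between each of roll_b2, roll_b1 and gauge_foot below 0.004 m and z of roll_b2 in the frame of gauge_foot below 0.0115 m and angle between the z axis of each of roll_b2, roll_b1 and the z axis of gauge, either way round below 0.15 rad and z of roll_b1 in the frame of gauge_foot below 0.038 m), for 0.2 s.
5. the 60 mm roll is in its place: on the spindle if it fitted the gauge, in the tray if it stuck (horizontal distance between roll_b2 and spindle_foot below 0.004 m and z of roll_b2 in the frame of spindle_foot below 0.0275 m and angle between the z axis of roll_b2 and the z axis of spindle, either way round below 0.15 rad and linear speed of each of roll_b2, roll_b1 below 0.03 m/s and x of roll_b1 in the frame of tray between -0.08 and 0.08 m and y of roll_b1 in the frame of tray between -0.1 and 0.1 m and z of roll_b1 in the frame of tray between 0 and 0.06 m), for 0.2 s.
6. the 52 mm roll is on the gauge pin, level and slid down as far as it goes (horizontal distance between each of roll_c1, roll_c2 and gauge_foot below 0.004 m and z of roll_c1 in the frame of gauge_foot below 0.0115 m and angle between the z axis of each of roll_c1, roll_c2 and the z axis of gauge, either way round below 0.15 rad and z of roll_c2 in the frame of gauge_foot below 0.038 m), for 0.2 s.
7. the 52 mm roll is in its place: on the spindle if it fitted the gauge, in the tray if it stuck (horizontal distance between roll_c1 and spindle_foot below 0.004 m and z of roll_c1 in the frame of spindle_foot below 0.0435 m and angle between the z axis of roll_c1 and the z axis of spindle, either way round below 0.15 rad and linear speed of each of roll_c1, roll_c2 below 0.03 m/s and x of roll_c2 in the frame of tray between -0.08 and 0.08 m and y of roll_c2 in the frame of tray between -0.1 and 0.1 m and z of roll_c2 in the frame of tray between 0 and 0.06 m), for 0.2 s.
8. the 44 mm roll is on the gauge pin, level and slid down as far as it goes (horizontal distance between each of roll_d2, roll_d1 and gauge_foot below 0.004 m and z of roll_d2 in the frame of gauge_foot below 0.0115 m and angle between the z axis of each of roll_d2, roll_d1 and the z axis of gauge, either way round below 0.15 rad and z of roll_d1 in the frame of gauge_foot below 0.038 m), for 0.2 s.
9. the 44 mm roll is in its place: on the spindle if it fitted the gauge, in the tray if it stuck (horizontal distance between roll_d2 and spindle_foot below 0.004 m and z of roll_d2 in the frame of spindle_foot below 0.0595 m and angle between the z axis of roll_d2 and the z axis of spindle, either way round below 0.15 rad and linear speed of each of roll_d2, roll_d1 below 0.03 m/s and x of roll_d1 in the frame of tray between -0.08 and 0.08 m and y of roll_d1 in the frame of tray between -0.1 and 0.1 m and z of roll_d1 in the frame of tray between 0 and 0.06 m), for 0.2 s.
10. the 36 mm roll is on the gauge pin, level and slid down as far as it goes (horizontal distance between roll_e1 and gauge_foot below 0.004 m and z of roll_e1 in the frame of gauge_foot below 0.038 m and angle between the z axis of roll_e1 and the z axis of gauge, either way round below 0.15 rad), for 0.2 s.
At the end, for the whole second after the job is handed in: Core in the bin. Each fitting roll on the spindle: within 4 mm of its axis, level within 0.15 rad, no higher above the foot than if all wider rolls lay under it (3.5 mm spare). Each too-tight roll inside the returns tray. All at rest (all of step 1 and all of step 3 and all of step 5 and all of step 7 and all of step 9 and x of roll_e1 in the frame of tray between -0.08 and 0.08 m and y of roll_e1 in the frame of tray between -0.1 and 0.1 m and z of roll_e1 in the frame of tray between 0 and 0.06 m and linear speed of roll_e1 below 0.03 m/s); the robot touches nothing.
It fails at once if the sweet tin b is moved more than 4 cm or tipped over (distance of sweet_tin_b from where it was at the start of the episode above 0.04 m or angle between sweet_tin_b's own z axis and vertical above 0.5 rad).
It fails at once if the sweet tin d is moved more than 4 cm or tipped over (distance of sweet_tin_d from where it was at the start of the episode above 0.04 m or angle between sweet_tin_d's own z axis and vertical above 0.5 rad).
It fails at once if the dragee tin is moved more than 4 cm or tipped over (distance of dragee_tin from where it was at the start of the episode above 0.04 m or angle between dragee_tin's own z axis and vertical above 0.5 rad).
It fails at once if the sugar jar is moved more than 4 cm or tipped over (distance of sugar_jar from where it was at the start of the episode above 0.04 m or angle between sugar_jar's own z axis and vertical above 0.5 rad).
Of roll_a1, roll_a2 only 1 to 1 are there at a start; the rules pass over those that are not, and their reading is None.
Of roll_c1, roll_c2 only 1 to 1 are there at a start; the rules pass over those that are not, and their reading is None.
Of roll_b1, roll_b2, sweet_tin_b only 1 to 1 are there at a start; the rules pass over those that are not, and their reading is None.
Of roll_d1, roll_d2, sweet_tin_d only 1 to 1 are there at a start; the rules pass over those that are not, and their reading is None.
At some moment in a run one of roll_a1, roll_a2, roll_b1, roll_b2, roll_c1, roll_c2, roll_d1, roll_d2, roll_e1 may be knocked a few centimetres aside while the robot is not near it.
Once in a run the grip may slacken for a moment while it holds something.
It also fails if it takes over 210 s, if anything falls off the work surface, if the arm or the gripper's body presses on something with over 40 N, if the wrist force passes 120 N, or if a joint passes its speed limit or range.

## Working session

There is one attempt and no reset: what is moved stays moved. The work goes in short steps, Python scripts to look and compute and a tool call to move; the robot and the scene stay as the last step left them, time stands still between calls to the robot, and variables do not carry over. Pictures are saved under pics/ and viewed, and the job is handed in when it is done.

Besides the shell and the picture viewer there is one more tool, called after ">>>" as name(argument=value, ...), one argument or row to a line, values as JSON. send_rows: Moves the arm, as the interface text tells. Its arguments: {"type":"object","properties":{"moves":{"type":"array","items":{"type":"array","items":{"type":"number"}}},"newtons":{"type":"number"}},"required":["moves"]}

```bash
mkdir -p pics; ls
python3 - <<'E'
from workcell import ctrl
import cv2
print(ctrl.read_state())
for n in ("scene","top","wrist"):
    p=ctrl.camera_params(n); print(n,p)
    im,d=ctrl.snapshot(n); cv2.imwrite(f"pics/{n}0.png",im); print(d.min(),d.max())
E
```

```text
pics
{'time': 0.0, 'joint_positions': array([ 1.16389123e+00,  3.59504207e-01,  1.51143910e+00, -1.82510109e-06,
        1.27249213e+00, -1.15108656e-01]), 'joint_velocities': array([ 0.00205528, -0.00091152, -0.00150536, -0.00016297, -0.00152969,
       -0.00061914]), 'tau': array([ 2.48535172e-03, -5.15363681e+01, -2.70738065e+01,  6.74298266e-02,
        3.51793121e-02, -1.28344345e-04]), 'tool_pos': array([0.17232755, 0.57396185, 0.20520756]), 'ee_rot': array([-2.36925928e-04,  1.45380840e-01,  9.89375339e-01, -8.90410075e-04]), 'ft_force': array([-0.38144692,  0.74097319,  0.08752616]), 'torque': array([-0.0027814 ,  0.00558105,  0.02772359]), 'finger_gap': 0.08810747266553974}
scene {'fx': 356.11229304832295, 'fy': 356.11229304832295, 'cx': 256.2360540337742, 'cy': 190.6712825934558, 'position': array([1.11364356, 0.20122088, 0.54140562]), 'orientation': array([0.53986094, 0.25820116, 0.35671137, 0.71738367])}
0.0 3.7751777
top {'fx': 378.8391182169619, 'fy': 378.8391182169619, 'cx': 252.5951472290209, 'cy': 194.4726054698136, 'position': array([0.40860969, 0.02622047, 1.12333022]), 'orientation': array([-0.70144734, -0.03408661,  0.03681916,  0.71095293])}
0.0 1.9744476
wrist {'fx': 321.1756595481843, 'fy': 321.1756595481843, 'cx': 254.4842553222038, 'cy': 183.1145242906575, 'hand_eye': array([[-3.03343708e-04,  9.65522057e-01,  2.60321081e-01,
         7.15997412e-02],
       [ 9.99998571e-01,  7.25818456e-04, -1.52677014e-03,
         6.83902491e-04],
       [-1.66307609e-03,  2.60320246e-01, -9.65520898e-01,
        -1.78776202e-01],
       [ 0.00000000e+00,  0.00000000e+00,  0.00000000e+00,
         1.00000000e+00]])}
0.0 1.2438877
```

View pics/top0.png

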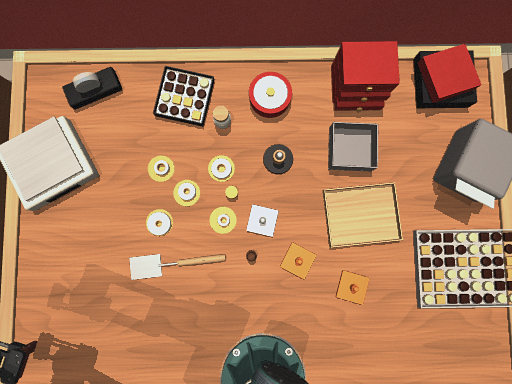

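View pics/scene0.png

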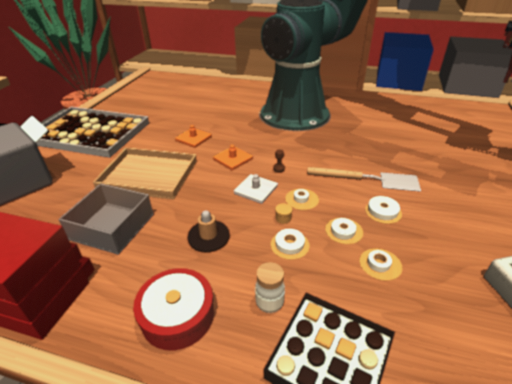

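View pics/wrist0.png

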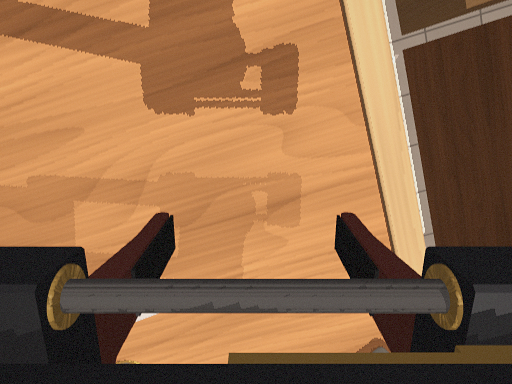

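```bash
cat > h.py <<'E'
import numpy as np, cv2
from scipy.spatial.transform import Rotation as R
from workcell import ctrl
def rot(q): return R.from_quat([q[1],q[2],q[3],q[0]]).as_matrix()
def pose(name,st=None):
    p=ctrl.camera_params(name); K=(p['fx'],p['fy'],p['cx'],p['cy'])
    if name=='wrist':
        st=st or ctrl.read_state(); T=np.eye(4);T[:3,:3]=rot(st['ee_rot']);T[:3,3]=st['tool_pos']
        M=T@p['hand_eye'];return K,M[:3,:3],M[:3,3]
    return K,rot(p['orientation']),np.array(p['position'])
def shot(name,fn=None):
    st=ctrl.read_state();P=pose(name,st);im,d=ctrl.snapshot(name)
    if fn: cv2.imwrite('pics/'+fn+'.png',im)
    return im,d,P
def toplane(P,uv,z):
    (fx,fy,cx,cy),Rm,t=P;uv=np.atleast_2d(uv).astype(float)
    r=np.c_[(uv[:,0]-cx)/fx,-(uv[:,1]-cy)/fy,-np.ones(len(uv))]@Rm.T
    return t+r*((z-t[2])/r[:,2])[:,None]
def proj(P,X):
    (fx,fy,cx,cy),Rm,t=P;c=(np.atleast_2d(X)-t)@Rm
    return np.c_[cx+fx*c[:,0]/-c[:,2],cy-fy*c[:,1]/-c[:,2]]
def cloud(P,d):
    (fx,fy,cx,cy),Rm,t=P;v,u=np.mgrid[:d.shape[0],:d.shape[1]]
    c=np.stack([(u-cx)/fx*d,-(v-cy)/fy*d,-d],-1);X=c@Rm.T+t;X[d==0]=np.nan;return X
def circ(pts):
    A=np.c_[2*pts[:,:2],np.ones(len(pts))];s=np.linalg.lstsq(A,(pts[:,:2]**2).sum(1),rcond=None)[0]
    return s[:2],np.sqrt(s[2]+s[0]**2+s[1]**2)
def s():
    st=ctrl.read_state();e=R.from_matrix(rot(st['ee_rot']))
    xa=e.as_matrix()[:,0];print('t%.2f'%st['time'],'tcp',st['tool_pos'].round(4),'xaxis',np.degrees(np.arctan2(xa[1],xa[0])).round(1),'F',st['ft_force'].round(1),'gap',round(st['finger_gap'],4))
E
cat > top.py <<'E'
from h import *
import sys
im,d,P=shot('top',sys.argv[1])
X=cloud(P,d)
hsv=cv2.cvtColor(im,cv2.COLOR_BGR2HSV)
m=((hsv[...,1]<60)&(hsv[...,2]>150)).astype(np.uint8)
n,l,st,c=cv2.connectedComponentsWithStats(m)
for i in range(1,n):
    if 60<st[i,4]<1500:
        cs=max(cv2.findContours((l==i).astype(np.uint8),cv2.RETR_EXTERNAL,cv2.CHAIN_APPROX_NONE)[0],key=len)
        (u,v),r=cv2.minEnclosingCircle(cs)
        z=np.nanmedian(X[l==i][:,2])
        w=toplane(P,[(u,v)],max(z,0))[0]
        print((round(u),round(v)),'area',st[i,4],'z',z.round(4),'xy',w[:2].round(4),'diam %.4f'%(2*r*(P[2][2]-z)/P[0][0]))
E
python3 top.py top1
python3 - <<'E'
from h import *
P=pose('top')
for n,uv,z in [('tin',(232,192),.03),('gauge',(262,220),.012),('spindle',(278,158),.01),('bin',(353,147),.0),('tray',(362,215),0),('jar',(222,117),.08)]: print(n,toplane(P,[uv],z)[0].round(3))
im,d=ctrl.snapshot('top');c=im[90:290,130:410];cv2.imwrite('pics/topc.png',cv2.resize(c,None,fx=2.8,fy=2.8,interpolation=cv2.INTER_CUBIC))
E
```

```text
(504, 63) area 85 z -0.7525 xy [ 0.9189 -0.7624] diam 0.0856
(6, 70) area 206 z -0.7512 xy [0.9174 0.7758] diam 0.1020
(184, 95) area 858 z 0.0139 xy [0.8251 0.2258] diam 0.1863
(83, 80) area 154 z 0.0921 xy [0.8435 0.494 ] diam 0.0566
(270, 92) area 819 z 0.0508 xy [ 0.8185 -0.0341] diam 0.0958
(355, 146) area 1220 z 0.0039 xy [ 0.6654 -0.2893] diam 0.1818
(221, 168) area 255 z 0.0159 xy [0.6009 0.1141] diam 0.0584
(161, 167) area 106 z 0.016 xy [0.6055 0.2911] diam 0.0422
(475, 193) area 460 z 0.1271 xy [ 0.5049 -0.5675] diam 0.1232
(186, 191) area 197 z 0.016 xy [0.5334 0.2158] diam 0.0502
(262, 220) area 713 z 0.0124 xy [ 0.4437 -0.0057] diam 0.1082
(158, 223) area 386 z 0.0162 xy [0.4398 0.2973] diam 0.0682
(223, 220) area 78 z 0.0161 xy [0.4478 0.1085] diam 0.0352
(152, 266) area 710 z 0.0034 xy [0.3146 0.3174] diam 0.1441
tin [0.527 0.081 0.03 ]
gauge [ 0.445 -0.005  0.012]
spindle [ 0.629 -0.056  0.01 ]
bin [ 0.662 -0.284  0.   ]
tray [ 0.456 -0.303  0.   ]
jar [0.735 0.105 0.08 ]
```

View pics/topc.png

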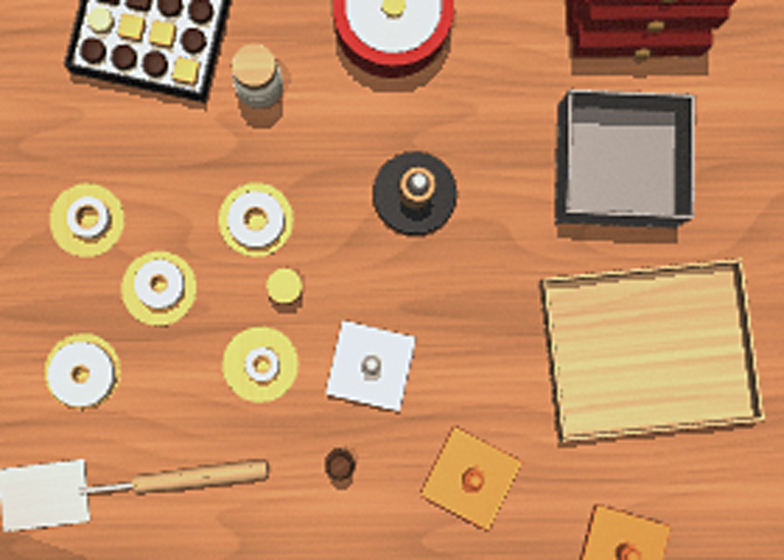

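>>> send_rows(
  moves=[
    [1,0.0245,-0.03,0.002,0,0,1.67],
    [1,0.0245,-0.03,0.002,0,0,1.67],
    [1,0.0245,-0.03,0.002,0,0,1.67],
    [1,0.0245,-0.03,0.002,0,0,1.67],
    [1,0.0245,-0.03,0.002,0,0,1.67],
    [1,0.0245,-0.03,0.002,0,0,1.67],
    [1,0.0245,-0.03,0.002,0,0,1.67],
    [1,0.0245,-0.03,0.002,0,0,1.67],
    [1,0.0245,-0.03,0,0,0,1.67],
    [1,0.0245,-0.03,0,0,0,1.67],
  ],
  newtons=20,
)

```text
time: 1.08
tool_pos: [0.4199, 0.267, 0.2218]
ee_rot: [-0.0, -0.013, 1.0, 0.001]
ft_force: [1.4, 0.4, -0.4]
finger_gap: 0.0879
```

```bash
python3 -c "
from h import *
s()"
```

```text
t1.08 tcp [0.4199 0.267  0.2218] xaxis -178.5 F [ 1.4  0.4 -0.4] gap 0.0879
```

>>> send_rows(
  moves=[
    [1,0.024,-0.03,0,0,0,0],
    [1,0.024,-0.03,0,0,0,0],
    [1,0.024,-0.03,0,0,0,0],
    [1,0.024,-0.03,0,0,0,0],
    [1,0.024,-0.03,0,0,0,-0.75],
    [1,0.024,-0.03,0,0,0,-0.75],
    [1,0.024,-0.03,0,0,0,0],
    [1,0.024,-0.03,0,0,0,0],
    [1,0.024,-0.03,0,0,0,0],
    [1,0,0,0,0,0,0],
  ],
)

```text
time: 1.92
tool_pos: [0.6482, -0.0258, 0.2221]
ee_rot: [0.002, 0.003, 1.0, 0.001]
ft_force: [0.6, 0.4, 0.2]
finger_gap: 0.0877
```

```bash
python3 -c "
from h import *
s()
im,d,P=shot('wrist','w1')
print(proj(P,[[.629,-.056,.07],[.444,-.006,.046]]), proj(P,[ctrl.read_state()['tool_pos']]))
"
```

```text
t1.92 tcp [ 0.6482 -0.0258  0.2221] xaxis 179.7 F [0.6 0.4 0.2] gap 0.0877
[[223.74383178 147.99951348]
 [272.31448292 -48.60482785]] [[256.87619377 216.91351978]]
```

View pics/w1.png

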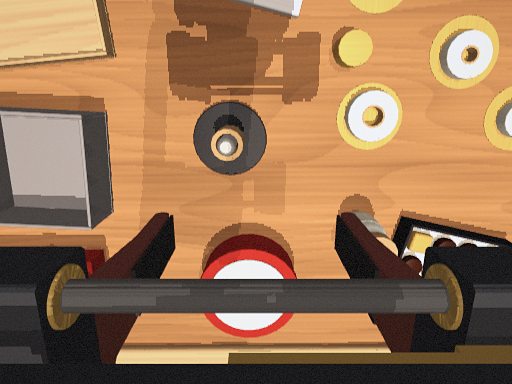

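```bash
cat >> h.py <<'E'
def disc(P,X,zlo,zhi,xy,rad,zpl,hull=True):
    m=((X[...,2]>zlo)&(X[...,2]<zhi)&(np.hypot(X[...,0]-xy[0],X[...,1]-xy[1])<rad)).astype(np.uint8)
    if m.sum()<20: return None
    cs=np.vstack(cv2.findContours(m,cv2.RETR_EXTERNAL,cv2.CHAIN_APPROX_NONE)[0]).reshape(-1,2)
    cs=cv2.convexHull(cs).reshape(-1,2) if hull else cs
    # dense: fit ellipse-ish through plane points of hull
    w=toplane(P,cs,zpl);c,r=circ(w);return c.round(4),round(float(r),4),int(m.sum()),float(np.nanmedian(X[m>0][:,2]).round(4))
E
python3 - <<'E'
from h import *
im,d,P=shot('wrist');X=cloud(P,d)
sp=(.629,-.056)
print('foot',disc(P,X,.006,.014,sp,.06,.01))
print('core',disc(P,X,.05,.058,sp,.04,.054))
print('tip',disc(P,X,.062,.08,sp,.03,.066))
im,d,P=shot('top');X=cloud(P,d)
print('T foot',disc(P,X,.006,.014,sp,.06,.01))
print('T core',disc(P,X,.05,.058,sp,.04,.054))
print('T tip',disc(P,X,.062,.08,sp,.03,.066))
print('T bin rim',disc(P,X,.05,.07,(.663,-.287),.11,.06))
print('T tray rim',disc(P,X,.018,.032,(.456,-.303),.15,.025))
m=((X[...,2]>.018)&(X[...,2]<.032)&(np.hypot(X[...,0]-.456,X[...,1]+.303)<.16)).astype(np.uint8)
cs=np.vstack(cv2.findContours(m,0,1)[0]);b=cv2.minAreaRect(cs);print(toplane(P,cv2.boxPoints(b),.025)[:,:2].round(3),toplane(P,[b[0]],.025).round(3))
m=((X[...,2]>.05)&(X[...,2]<.07)&(np.hypot(X[...,0]-.663,X[...,1]+.287)<.1)).astype(np.uint8)
cs=np.vstack(cv2.findContours(m,0,1)[0]);b=cv2.minAreaRect(cs);print(toplane(P,cv2.boxPoints(b),.06)[:,:2].round(3),toplane(P,[b[0]],.06).round(3))
E
```

```text
foot (array([ 0.6282, -0.0542]), 0.0445, 3274, 0.0102)
core (array([ 0.6281, -0.0543]), 0.0176, 486, 0.0539)
tip (array([ 0.6279, -0.0542]), 0.0097, 278, 0.0686)
T foot (array([ 0.627 , -0.0544]), 0.0449, 524, 0.0099)
T core (array([ 0.6275, -0.055 ]), 0.0172, 63, 0.0537)
T tip (array([ 0.628 , -0.0552]), 0.0092, 36, 0.0677)
T bin rim (array([ 0.6544, -0.2729]), 0.0838, 351, 0.0585)
T tray rim (array([ 0.4649, -0.299 ]), 0.1296, 462, 0.0242)
[[ 0.598 -0.18 ]
 [ 0.624 -0.44 ]
 [ 0.386 -0.454]
 [ 0.361 -0.199]] [[ 0.491 -0.318  0.025]]
[[ 0.722 -0.21 ]
 [ 0.721 -0.34 ]
 [ 0.587 -0.333]
 [ 0.588 -0.205]] [[ 0.654 -0.272  0.06 ]]
```

>>> send_rows(
  moves=[
    [0.3,-0.0202,-0.0285,-0.01,0,0,0.1],
    [0.3,0,0,-0.035,0,0,0],
    [0.3,0,0,-0.035,0,0,0],
    [0.3,0,0,-0.02,0,0,0],
    [0.3,0,0,0,0,0,0],
  ],
)

```text
time: 2.48
tool_pos: [0.6191, -0.0411, 0.1226]
ee_rot: [0.002, -0.003, 1.0, 0.003]
ft_force: [-0.3, -0.4, -0.5]
finger_gap: 0.0586
```

```bash
python3 -c "
from h import *
s()
im,d,P=shot('wrist','w2');X=cloud(P,d);sp=(.628,-.0543)
print('core',disc(P,X,.05,.058,sp,.04,.054))
print('tip',disc(P,X,.062,.08,sp,.03,.066))
"
```

```text
t2.48 tcp [ 0.6191 -0.0411  0.1226] xaxis -179.6 F [-0.3 -0.4 -0.5] gap 0.0586
core (array([ 0.6274, -0.0545]), 0.0178, 817, 0.054)
tip (array([ 0.6273, -0.0545]), 0.0099, 491, 0.0685)
```

View pics/w2.png

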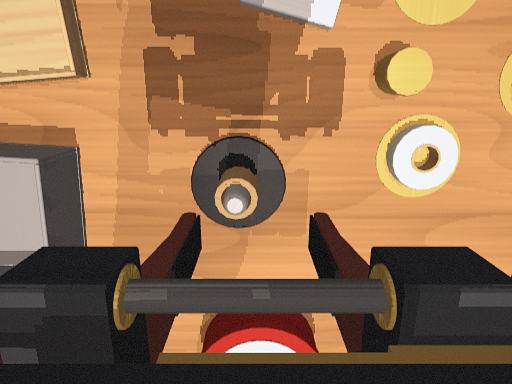

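>>> send_rows(
  moves=[
    [0.3,0.009,-0.0135,0,0,0,-0.3],
    [0.3,0,0,0,0,0,0],
    [0.3,0,0,0,0,0,0],
  ],
)

```text
time: 2.78
tool_pos: [0.6306, -0.0531, 0.1283]
ee_rot: [0.004, -0.003, 1.0, 0.003]
ft_force: [0.6, 0.2, 0.1]
finger_gap: 0.0568
```

>>> send_rows(
  moves=[
    [0.3,0,0,-0.015,0,0,0],
    [0.3,0,0,-0.015,0,0,0],
    [0.3,0,0,-0.015,0,0,0],
  ],
)

```text
time: 3.03
tool_pos: [0.6386, -0.0546, 0.0914]
ee_rot: [0.013, -0.003, 1.0, 0.001]
ft_force: [0.3, -0.1, -0.7]
finger_gap: 0.0571
```

```bash
cat >> h.py <<'E'
def go(x,y,z,yaw=180):
    st=ctrl.read_state();s()
    Rt=R.from_euler('z',yaw,degrees=True).as_matrix()@np.diag([1,-1,-1.])
    e=R.from_matrix(Rt@rot(st['ee_rot']).T).as_rotvec(degrees=True)
    print('delta',(np.array([x,y,z])-st['tool_pos']).round(4),'turn',e.round(2))
E
cat > g.py <<'E'
from h import *
import sys
go(*map(float,sys.argv[1:]))
E
python3 g.py .628 -.0544 .036
```

```text
t3.03 tcp [ 0.6386 -0.0546  0.0914] xaxis -179.7 F [ 0.3 -0.1 -0.7] gap 0.0571
delta [-0.0106  0.0002 -0.0554] turn [-0.16  1.5  -0.3 ]
```

>>> send_rows(
  moves=[
    [0.3,-0.0106,0,0,0,1.5,-0.3],
    [0.3,0,0,0,0,0,0],
    [0.3,0,0,0,0,0,0],
    [0.3,0,0,0,0,0,0],
  ],
)

```text
time: 3.37
tool_pos: [0.6284, -0.0548, 0.0939]
ee_rot: [-0.0, 0.0, 1.0, 0.001]
ft_force: [0.1, -0.3, -0.6]
finger_gap: 0.0574
```

```bash
python3 g.py .628 -.0544 .036
```

```text
t3.37 tcp [ 0.6284 -0.0548  0.0939] xaxis 180.0 F [ 0.1 -0.3 -0.6] gap 0.0574
delta [-0.0004  0.0004 -0.0579] turn [-0.13 -0.03  0.04]
```

>>> send_rows(
  moves=[
    [0.3,0,0,-0.008,0,0,0],
    [0.3,0,0,-0.008,0,0,0],
    [0.3,0,0,-0.008,0,0,0],
    [0.3,0,0,-0.008,0,0,0],
    [0.3,0,0,-0.008,0,0,0],
    [0.3,0,0,-0.008,0,0,0],
  ],
)

```text
time: 3.87
tool_pos: [0.6317, -0.0554, 0.046]
ee_rot: [0.004, 0.0, 1.0, 0.0]
ft_force: [0.3, -0.5, 0.1]
finger_gap: 0.0569
```

```bash
python3 g.py .628 -.0544 .036
```

```text
t3.87 tcp [ 0.6317 -0.0554  0.046 ] xaxis 180.0 F [ 0.3 -0.5  0.1] gap 0.0569
delta [-0.0037  0.001  -0.01  ] turn [-0.05  0.43  0.04]
```

>>> send_rows(
  moves=[
    [0.3,-0.0037,0.001,-0.008,0,0.43,0],
    [0.3,0,0,0,0,0,0],
    [0.3,0,0,0,0,0,0],
  ],
)

```text
time: 4.12
tool_pos: [0.6251, -0.0538, 0.0333]
ee_rot: [-0.003, 0.0, 1.0, 0.001]
ft_force: [0.2, -0.9, 0.1]
finger_gap: 0.0568
```

```bash
python3 g.py .628 -.0544 .036
```

```text
t4.12 tcp [ 0.6251 -0.0538  0.0333] xaxis 180.0 F [ 0.2 -0.9  0.1] gap 0.0568
delta [ 0.0029 -0.0006  0.0027] turn [-0.11 -0.37  0.04]
```

>>> send_rows(
  moves=[
    [-1,0,0,0,0,0,0],
    [-1,0,0,0,0,0,0],
    [-1,0,0,0,0,0,0],
    [-1,0,0,0,0,0,0],
    [-1,0,0,0,0,0,0],
  ],
  newtons=20,
)

```text
time: 4.53
tool_pos: [0.6257, -0.0539, 0.034]
ee_rot: [-0.003, 0.0, 1.0, 0.001]
ft_force: [0.3, -0.2, -0.2]
finger_gap: 0.0339
```

```bash
python3 g.py .628 -.0544 .036
```

```text
t4.53 tcp [ 0.6257 -0.0539  0.034 ] xaxis 180.0 F [ 0.3 -0.2 -0.2] gap 0.0339
delta [ 0.0023 -0.0005  0.002 ] turn [-0.1  -0.31  0.04]
```

>>> send_rows(
  moves=[
    [-1,0,0,0.012,0,0,0],
    [-1,0,0,0.02,0,0,0],
    [-1,0,0,0.02,0,0,0],
    [-1,0,0,0.02,0,0,0],
    [-1,0,0,0.02,0,0,0],
    [-1,0,0,0.02,0,0,0],
    [-1,0,0,0,0,0,0],
  ],
)

```text
time: 5.12
tool_pos: [0.6258, -0.0545, 0.156]
ee_rot: [-0.001, 0.0, 1.0, 0.0]
ft_force: [0.2, 0.5, 0.2]
finger_gap: 0.0343
```

```bash
python3 g.py .654 -.272 .144;  python3 -c "
from h import *
im,d,P=shot('wrist','w3')"
```

```text
t5.12 tcp [ 0.6258 -0.0545  0.156 ] xaxis 180.0 F [0.2 0.5 0.2] gap 0.0343
delta [ 0.0282 -0.2175 -0.012 ] turn [-0.03 -0.17  0.04]
```

View pics/w3.png

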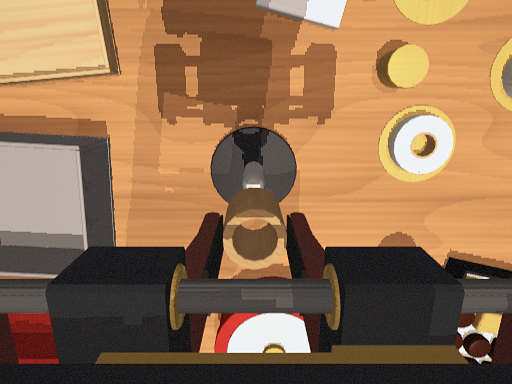

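>>> send_rows(
  moves=[
    [-1,0.005,-0.03,0,0,0,0],
    [-1,0.005,-0.036,0,0,0,0],
    [-1,0.005,-0.036,0,0,0,0],
    [-1,0.005,-0.036,0,0,0,0],
    [-1,0.005,-0.036,0,0,0,0],
    [-1,0.003,-0.03,0,0,0,0],
    [-1,0,0,0,0,0,0],
  ],
)

```text
time: 5.75
tool_pos: [0.6496, -0.2626, 0.1508]
ee_rot: [-0.005, -0.003, 1.0, 0.002]
ft_force: [0.2, -0.2, -0.9]
finger_gap: 0.0346
```

```bash
python3 g.py .654 -.272 .05;  python3 -c "
from h import *
im,d,P=shot('wrist','w4')"
```

```text
t5.75 tcp [ 0.6496 -0.2626  0.1508] xaxis -179.7 F [ 0.2 -0.2 -0.9] gap 0.0346
delta [ 0.0044 -0.0094 -0.1008] turn [-0.21 -0.52 -0.34]
```

View pics/w4.png

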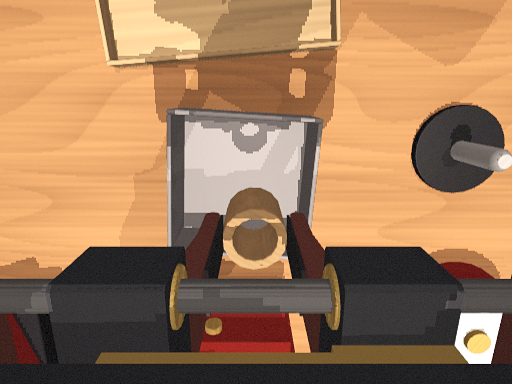

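>>> send_rows(
  moves=[
    [-1,0,-0.009,-0.02,0,-0.5,0],
    [-1,0,0,-0.025,0,0,0],
    [-1,0,0,-0.025,0,0,0],
    [-1,0,0,-0.025,0,0,0],
    [-1,0,0,-0.005,0,0,0],
    [-1,0,0,0,0,0,0],
  ],
)

```text
time: 6.3
tool_pos: [0.6463, -0.2625, 0.0449]
ee_rot: [-0.002, -0.003, 1.0, 0.006]
ft_force: [0.2, -0.1, 0.4]
finger_gap: 0.0341
```

```bash
python3 g.py .652 -.272 .045
```

```text
t6.30 tcp [ 0.6463 -0.2625  0.0449] xaxis -179.7 F [ 0.2 -0.1  0.4] gap 0.0341
delta [ 0.0057 -0.0095  0.0001] turn [-0.65 -0.24 -0.34]
```

Within the bin; release and rise.

>>> send_rows(
  moves=[
    [0.2,0,0,0,0.6,0.2,0.3],
    [0.2,0,0,0,0,0,0],
    [0.2,0,0,0,0,0,0],
    [0.2,0,0,0.02,0,0,0],
    [0.2,0,0,0.03,0,0,0],
    [0.2,0,0,0.03,0,0,0],
    [0.2,0,0,0.03,0,0,0],
    [0.2,0,0,0.03,0,0,0],
    [0.2,0,0,0.02,0,0,0],
    [0.2,0,0,0,0,0,0],
  ],
)

```text
time: 7.13
tool_pos: [0.6485, -0.26, 0.2229]
ee_rot: [0.001, -0.007, 1.0, 0.01]
ft_force: [-0.4, 0.2, 0.6]
finger_gap: 0.0531
```

```bash
python3 g.py .48 -.02 .2;  python3 -c "
from h import *
im,d,P=shot('wrist','w5')
X=cloud(P,d)
m=((X[...,2]>.018)&(X[...,2]<.032)&(X[...,0]<.57)&(np.hypot(X[...,0]-.456,X[...,1]+.303)<.18)).astype(np.uint8)
cs=np.vstack(cv2.findContours(m,0,1)[0]);b=cv2.minAreaRect(cs);print(toplane(P,cv2.boxPoints(b),.025)[:,:2].round(3))
im,d,P=shot('top')
X=cloud(P,d)
m=((X[...,2]>.018)&(X[...,2]<.032)&(X[...,0]<.57)&(np.hypot(X[...,0]-.456,X[...,1]+.303)<.18)).astype(np.uint8)
cs=np.vstack(cv2.findContours(m,0,1)[0]);b=cv2.minAreaRect(cs);print(toplane(P,cv2.boxPoints(b),.025)[:,:2].round(3),toplane(P,[b[0]],.025))
"
```

```text
t7.13 tcp [ 0.6485 -0.26    0.2229] xaxis -179.2 F [-0.4  0.2  0.6] gap 0.0531
delta [-0.1685  0.24   -0.0229] turn [-1.09  0.1  -0.83]
[[ 0.482 -0.4  ]
 [ 0.478 -0.189]
 [ 0.548 -0.184]
 [ 0.552 -0.406]]
[[ 0.532 -0.184]
 [ 0.542 -0.29 ]
 [ 0.373 -0.302]
 [ 0.363 -0.197]] [[ 0.45211414 -0.24331609  0.025     ]]
```

View pics/w5.png

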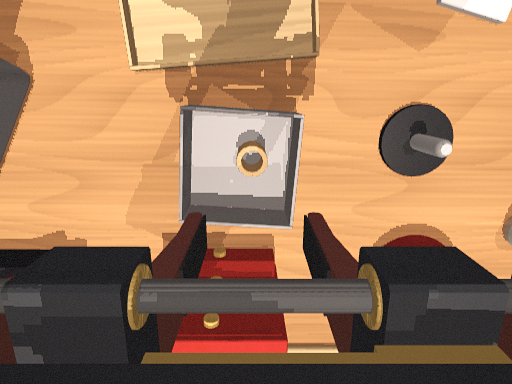

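>>> send_rows(
  moves=[
    [0.5,-0.021,0.03,0,0,0,0],
    [0.5,-0.021,0.03,0,0,0,0],
    [0.5,-0.021,0.03,-0.003,0,0,0],
    [0.5,-0.021,0.03,-0.003,0,0,0],
    [0.5,-0.021,0.03,-0.003,0,0,0],
    [0.5,-0.021,0.03,-0.003,0,0,0],
    [0.5,-0.021,0.03,-0.003,0,0,0],
    [0.5,-0.021,0.03,-0.003,0,0,0],
    [0.5,0,0,0,0,0,0],
  ],
)

```text
time: 7.98
tool_pos: [0.4597, -0.0105, 0.1842]
ee_rot: [-0.012, -0.004, 1.0, 0.014]
ft_force: [-0.9, -0.5, -0.6]
finger_gap: 0.066
```

```bash
python3 g.py .48 -.02 .2;  python3 -c "
from h import *
im,d,P=shot('wrist','w6')
X=cloud(P,d);g=(.444,-.006)
print('tip',disc(P,X,.042,.05,g,.03,.046))
print('pin',disc(P,X,.03,.05,g,.03,.034))
m=((X[...,2]>.009)&(X[...,2]<.016)&(np.hypot(X[...,0]-g[0],X[...,1]-g[1])<.07)).astype(np.uint8)
cs=np.vstack(cv2.findContours(m,0,1)[0]);b=cv2.minAreaRect(cs);print(toplane(P,cv2.boxPoints(b),.012)[:,:2].round(4),toplane(P,[b[0]],.012).round(4))
P=pose('top');c=toplane(P,[(324,191),(394,184),(402,237),(331,246)],.025);print(c,c.mean(0))
"
```

```text
t7.98 tcp [ 0.4597 -0.0105  0.1842] xaxis -179.5 F [-0.9 -0.5 -0.6] gap 0.066
delta [ 0.0203 -0.0095  0.0158] turn [-1.58 -1.41 -0.45]
tip (array([ 0.4445, -0.0044]), 0.0062, 126, 0.0456)
pin (array([ 0.4446, -0.0044]), 0.0098, 288, 0.0394)
[[ 0.4733 -0.0537]
 [ 0.3965 -0.0331]
 [ 0.4148  0.0438]
 [ 0.4941  0.0268]] [[ 0.4436 -0.0042  0.012 ]]
[[ 0.52654573 -0.18728792  0.025     ]
 [ 0.54442074 -0.39285011  0.025     ]
 [ 0.39010398 -0.40808795  0.025     ]
 [ 0.36718505 -0.20225916  0.025     ]] [ 0.45706387 -0.29762128  0.025     ]
```

View pics/w6.png

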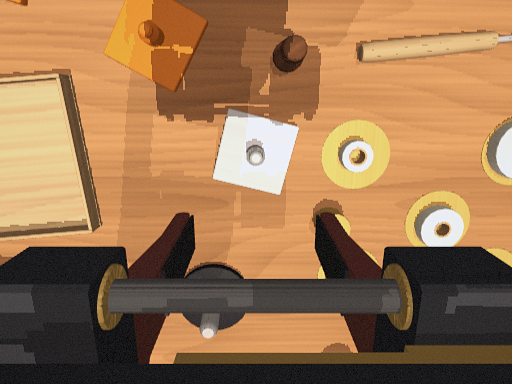

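>>> send_rows(
  moves=[
    [1,0,0.02,0.005,-0.8,-0.7,-0.2],
    [1,0,0.035,0.005,-0.8,-0.7,-0.2],
    [1,0,0.036,0,0,0,0],
    [1,0,0.036,0,0,0,0],
    [1,0,0.036,0,0,0,0],
    [1,0,0.036,0,0,0,0],
    [1,0,0.036,0,0,0,0],
    [1,0,0.036,0,0,0,0],
    [1,0,0.02,0,0,0,0],
    [1,0,0,0,0,0,0],
  ],
)

```text
time: 8.87
tool_pos: [0.4671, 0.2858, 0.187]
ee_rot: [0.0, 0.003, 1.0, -0.004]
ft_force: [0.6, -0.2, -0.7]
finger_gap: 0.0881
```

```bash
cat > roll.py <<'E'
from h import *
import sys
x,y,r=map(float,sys.argv[2:5])
im,d,P=shot('wrist',sys.argv[1]);X=cloud(P,d)
print('roll',disc(P,X,.012,.02,(x,y),r+.02,.016),'expect r',r)
c=disc(P,X,.012,.02,(x,y),r+.02,.016)[0]
go(c[0],c[1],.012)
E
python3 roll.py w7 .44 .297 .034
```

```text
roll (array([0.4399, 0.2986]), 0.0335, 2851, 0.0163) expect r 0.034
t8.92 tcp [0.4669 0.2842 0.1868] xaxis 179.6 F [ 0.5 -0.8 -0.3] gap 0.0877
delta [-0.027   0.0144 -0.1748] turn [0.51 0.02 0.39]
```

View pics/w7.png

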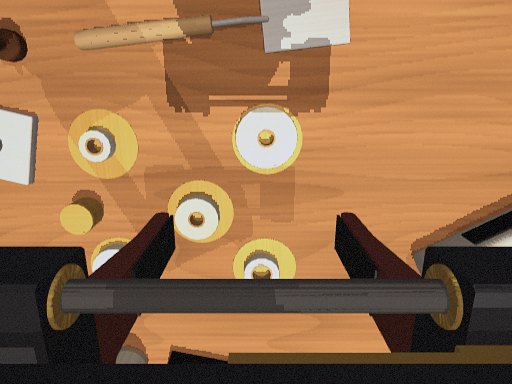

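>>> send_rows(
  moves=[
    [1,-0.0135,0.0072,-0.01,0.5,0,0.4],
    [1,-0.0135,0.0072,-0.02,0,0,0],
    [1,0,0,-0.025,0,0,0],
    [1,0,0,-0.025,0,0,0],
    [1,0,0,-0.02,0,0,0],
    [1,0,0,-0.01,0,0,0],
    [1,0,0,0,0,0,0],
  ],
)

```text
time: 9.5
tool_pos: [0.4434, 0.2878, 0.0704]
ee_rot: [0.001, 0.002, 1.0, -0.003]
ft_force: [-0.1, 0.4, 0.3]
finger_gap: 0.088
```

```bash
python3 g.py .44 .2986 .013
```

```text
t9.50 tcp [0.4434 0.2878 0.0704] xaxis 179.8 F [-0.1  0.4  0.3] gap 0.088
delta [-0.0034  0.0108 -0.0574] turn [0.33 0.09 0.22]
```

>>> send_rows(
  moves=[
    [1,-0.0034,0.0108,0,0.3,0.1,0.2],
    [1,0,0,0,0,0,0],
    [1,0,0,-0.012,0,0,0],
    [1,0,0,-0.012,0,0,0],
    [1,0,0,-0.012,0,0,0],
    [1,0,0,-0.01,0,0,0],
    [1,0,0,-0.005,0,0,0],
    [1,0,0,0,0,0,0],
  ],
)

```text
time: 10.17
tool_pos: [0.4465, 0.2976, 0.0226]
ee_rot: [0.004, 0.002, 1.0, 0.002]
ft_force: [-1.1, 0.0, 0.3]
finger_gap: 0.0877
```

```bash
python3 g.py .44 .2986 .013
```

```text
t10.17 tcp [0.4465 0.2976 0.0226] xaxis 179.8 F [-1.1  0.   0.3] gap 0.0877
delta [-0.0065  0.001  -0.0096] turn [-0.18  0.49  0.21]
```

>>> send_rows(
  moves=[
    [1,-0.0065,0.001,-0.0096,-0.2,0.5,0.2],
    [1,0,0,0,0,0,0],
    [1,0,0,0,0,0,0],
  ],
)

```text
time: 10.42
tool_pos: [0.4406, 0.2993, 0.0134]
ee_rot: [0.0, -0.0, 1.0, 0.0]
ft_force: [0.7, -0.1, 0.4]
finger_gap: 0.088
```

```bash
python3 g.py .44 .2986 .013
```

```text
t10.42 tcp [0.4406 0.2993 0.0134] xaxis -180.0 F [ 0.7 -0.1  0.4] gap 0.088
delta [-0.0006 -0.0007 -0.0004] turn [-0.02  0.06 -0.01]
```

>>> send_rows(
  moves=[
    [-1,0,0,0,0,0,0],
    [-1,0,0,0,0,0,0],
    [-1,0,0,0,0,0,0],
    [-1,0,0,0,0,0,0],
    [-1,0,0,0,0,0,0],
  ],
  newtons=30,
)

```text
time: 10.83
tool_pos: [0.441, 0.2998, 0.0144]
ee_rot: [0.001, -0.0, 1.0, 0.0]
ft_force: [-0.7, 0.4, 0.2]
finger_gap: 0.0579
```

>>> send_rows(
  moves=[
    [-1,0,0,0.01,0,0,0],
    [-1,0,0,0.02,0,0,0],
    [-1,0,0,0.03,0,0,0],
    [-1,0,0,0.03,0,0,0],
    [-1,0,0,0.01,0,0,0],
    [-1,0,0,0,0,0,0],
  ],
)

```text
time: 11.33
tool_pos: [0.4393, 0.2987, 0.1207]
ee_rot: [-0.0, -0.0, 1.0, -0.0]
ft_force: [0.4, -0.4, -0.2]
finger_gap: 0.018
```

```bash
python3 g.py .4445 -.0044 .11;  python3 -c "
from h import *
im,d,P=shot('wrist','w8')"
```

```text
t11.33 tcp [0.4393 0.2987 0.1207] xaxis -180.0 F [ 0.4 -0.4 -0.2] gap 0.018
delta [ 0.0052 -0.3031 -0.0107] turn [ 0.03 -0.02 -0.03]
```

View pics/w8.png

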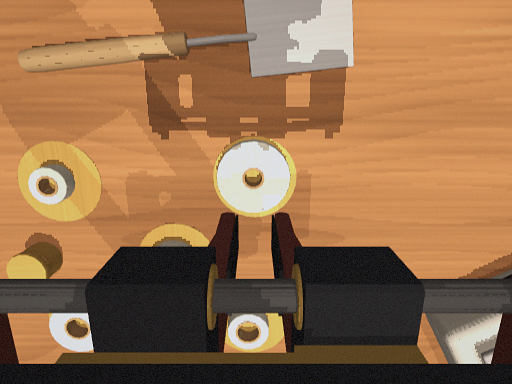

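```bash
python3 roll.py w9 .44 .297 .034; python3 top.py top2 | grep 'z 0.01'; python3 -c "
from h import *
P=pose('top');print(proj(P,[.44,.2986,.016]))
im=cv2.imread('pics/top2.png')[180:270,100:240];cv2.imwrite('pics/t2c.png',cv2.resize(im,None,fx=5,fy=5))"
```

```text
roll (array([0.4394, 0.2986]), 0.0336, 3958, 0.0162) expect r 0.034
t11.43 tcp [0.4386 0.2983 0.1187] xaxis -180.0 F [-0.4 -0.2  0.2] gap 0.01
delta [ 0.0008  0.0003 -0.1067] turn [ 0.08 -0.13 -0.03]
(184, 96) area 941 z 0.0141 xy [0.8234 0.2258] diam 0.1878
(221, 168) area 258 z 0.0156 xy [0.6005 0.1141] diam 0.0589
(161, 167) area 109 z 0.016 xy [0.6054 0.2918] diam 0.0430
(186, 191) area 199 z 0.016 xy [0.5335 0.2156] diam 0.0508
(262, 220) area 721 z 0.0122 xy [ 0.4437 -0.0057] diam 0.1082
(224, 220) area 81 z 0.0157 xy [0.4478 0.1071] diam 0.0353
[[157.75078886 223.06564277]]
```

View pics/t2c.png

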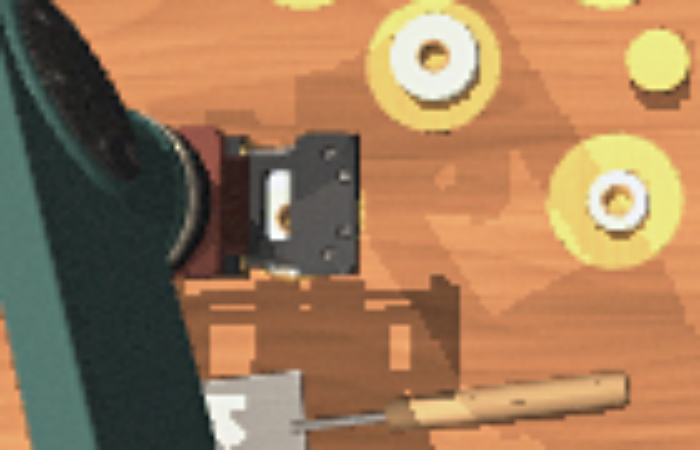

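Run:
```python
from h import *
im,d=ctrl.snapshot('wrist');p=ctrl.camera_params('wrist')
v,u=np.mgrid[:384,:512]
c=np.stack([(u-p['cx'])/p['fx']*d,-(v-p['cy'])/p['fy']*d,-d],-1)
T=p['hand_eye'];X=c@T[:3,:3].T+T[:3,3]
m=(d>0)&(X[...,2]<.06)&(X[...,2]>-.08)&(abs(X[...,1])<.09)
print(m.sum())
for lo in np.arange(-.08,.06,.005):
    q=m&(X[...,2]>=lo)&(X[...,2]<lo+.005)
    if q.any():
        A=X[q];print(lo.round(3),q.sum(),'x',A[:,0].min().round(3),A[:,0].max().round(3),'y',A[:,1].min().round(3),A[:,1].max().round(3),'|y|min',abs(A[:,1]).min().round(3),'rows',v[q].min(),v[q].max())
```

```text
2044
-0.08 44 x -0.007 0.012 y -0.004 0.006 |y|min 0.002 rows 267 320
-0.075 175 x -0.01 0.012 y -0.005 0.007 |y|min 0.002 rows 260 316
-0.07 127 x 0.001 0.012 y -0.005 0.007 |y|min 0.002 rows 255 278
-0.065 152 x 0.001 0.012 y -0.006 0.008 |y|min 0.002 rows 248 277
-0.06 186 x 0.009 0.012 y -0.012 0.014 |y|min 0.002 rows 243 253
-0.055 246 x 0.009 0.012 y -0.012 0.014 |y|min 0.002 rows 238 247
-0.05 247 x -0.009 0.012 y -0.012 0.014 |y|min 0.002 rows 233 278
-0.045 207 x -0.001 0.012 y -0.011 0.013 |y|min 0.002 rows 229 258
-0.04 173 x 0.009 0.012 y -0.011 0.013 |y|min 0.002 rows 225 233
-0.035 139 x 0.01 0.012 y -0.011 0.013 |y|min 0.002 rows 221 228
-0.03 125 x 0.009 0.012 y -0.011 0.013 |y|min 0.002 rows 218 224
-0.025 121 x -0.01 0.012 y -0.011 0.013 |y|min 0.002 rows 214 251
-0.02 102 x -0.009 0.012 y -0.01 0.012 |y|min 0.002 rows 213 250
```

>>> send_rows(
  moves=[
    [1,0.001,0,0,0,0,0],
    [1,0,0,-0.004,0,0,0],
    [1,0,0,-0.01,0,0,0],
    [1,0,0,-0.01,0,0,0],
    [1,0,0,-0.01,0,0,0],
    [1,0,0,-0.01,0,0,0],
    [1,0,0,-0.01,0,0,0],
    [1,0,0,-0.01,0,0,0],
    [1,0,0,-0.01,0,0,0],
    [1,0,0,0,0,0,0],
  ],
)

```text
time: 12.37
tool_pos: [0.4313, 0.2939, 0.0263]
ee_rot: [-0.011, -0.0, 1.0, -0.005]
ft_force: [0.0, 0.1, -0.9]
finger_gap: 0.0653
```

```bash
python3 g.py .4395 .2986 -.012
```

```text
t12.37 tcp [0.4313 0.2939 0.0263] xaxis 180.0 F [ 0.   0.1 -0.9] gap 0.0653
delta [ 0.0082  0.0047 -0.0383] turn [ 0.63 -1.22 -0.  ]
```

>>> send_rows(
  moves=[
    [1,0.0082,0.0047,0,0.6,-1.2,0],
    [1,0,0,0,0,0,0],
    [1,0,0,0,0,0,0],
    [1,0,0,0,0,0,0],
  ],
)

```text
time: 12.7
tool_pos: [0.4366, 0.2971, 0.0226]
ee_rot: [-0.004, -0.0, 1.0, -0.002]
ft_force: [0.2, -0.6, 0.4]
finger_gap: 0.0873
```

```bash
python3 g.py .4395 .2986 -.012
```

```text
t12.70 tcp [0.4366 0.2971 0.0226] xaxis -180.0 F [ 0.2 -0.6  0.4] gap 0.0873
delta [ 0.0029  0.0015 -0.0346] turn [ 0.23 -0.41 -0.  ]
```

>>> send_rows(
  moves=[
    [1,0.003,0.0015,-0.008,0.2,-0.4,0],
    [1,0,0,-0.008,0,0,0],
    [1,0,0,0,0,0,0],
  ],
)

```text
time: 12.95
tool_pos: [0.4398, 0.2986, 0.0068]
ee_rot: [0.0, -0.0, 1.0, -0.0]
ft_force: [-0.8, 0.3, 0.6]
finger_gap: 0.0877
```

```bash
python3 g.py .4395 .2986 -.012
```

```text
t12.95 tcp [0.4398 0.2986 0.0068] xaxis -180.0 F [-0.8  0.3  0.6] gap 0.0877
delta [-0.0003 -0.     -0.0188] turn [ 0.01  0.02 -0.01]
```

>>> send_rows(
  moves=[
    [1,0,0,-0.006,0,0,0],
    [1,0,0,0,0,0,0],
  ],
)

```text
time: 13.12
tool_pos: [0.4396, 0.2985, 0.0004]
ee_rot: [-0.0, -0.0, 1.0, -0.0]
ft_force: [-0.5, 0.5, -0.0]
finger_gap: 0.0878
```

>>> send_rows(
  moves=[
    [1,0,0,-0.005,0,0,0],
    [1,0,0,0,0,0,0],
  ],
)

```text
time: 13.28
tool_pos: [0.4395, 0.2985, -0.0049]
ee_rot: [-0.0, -0.0, 1.0, -0.0]
ft_force: [0.3, -0.4, 0.2]
finger_gap: 0.088
```

```bash
python3 g.py .4395 .2986 -.012
python3 - <<'E'
from h import *
im,d,P=shot('wrist','w10')
E
```

```text
t13.28 tcp [ 0.4395  0.2985 -0.0049] xaxis -180.0 F [ 0.3 -0.4  0.2] gap 0.088
delta [-0.      0.0001 -0.0071] turn [ 0.03 -0.02 -0.01]
```

View pics/w10.png

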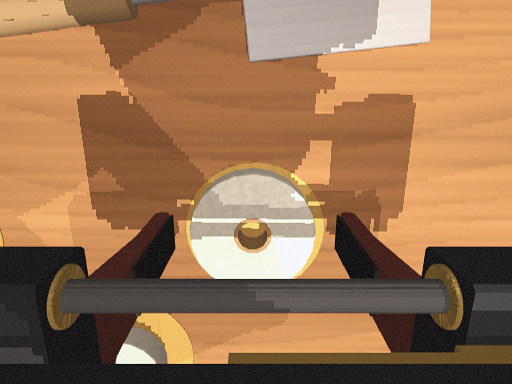

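>>> send_rows(
  moves=[
    [1,0,0,-0.005,0,0,0],
    [1,0,0,0,0,0,0],
  ],
)

```text
time: 13.5
tool_pos: [0.4401, 0.2988, -0.0097]
ee_rot: [0.0, -0.0, 1.0, -0.0]
ft_force: [-0.5, 0.3, 0.9]
finger_gap: 0.088
```

>>> send_rows(
  moves=[
    [1,0,0,-0.002,0,0,0],
    [1,0,0,0,0,0,0],
  ],
)

```text
time: 13.67
tool_pos: [0.4402, 0.2988, -0.0119]
ee_rot: [0.0, -0.0, 1.0, 0.0]
ft_force: [0.1, 0.1, -0.2]
finger_gap: 0.088
```

>>> send_rows(
  moves=[
    [-1,0,0,0,0,0,0],
    [-1,0,0,0,0,0,0],
    [-1,0,0,0,0,0,0],
    [-1,0,0,0,0,0,0],
    [-1,0,0,0,0,0,0],
  ],
  newtons=25,
)

```text
time: 14.08
tool_pos: [0.4403, 0.2989, -0.0117]
ee_rot: [0.001, -0.0, 1.0, 0.0]
ft_force: [0.7, -0.2, 0.0]
finger_gap: 0.0659
```

```bash
python3 g.py .4395 .2986 -.012
```

```text
t14.08 tcp [ 0.4403  0.2989 -0.0117] xaxis -180.0 F [ 0.7 -0.2  0. ] gap 0.0659
delta [-0.0008 -0.0003 -0.0003] turn [-0.01  0.06 -0.01]
```

>>> send_rows(
  moves=[
    [-1,0,0,0.01,0,0,0],
    [-1,0,0,0.02,0,0,0],
    [-1,0,0,0.025,0,0,0],
    [-1,0,0,0.02,0,0,0],
    [-1,0,0,0,0,0,0],
  ],
)

```text
time: 14.5
tool_pos: [0.4382, 0.2978, 0.0668]
ee_rot: [-0.002, -0.0, 1.0, -0.001]
ft_force: [-0.7, 0.6, -0.0]
finger_gap: 0.0659
```

```bash
cat > inhand.py <<'E'
from h import *
import sys
# roll in hand: find top face (white) height band relative to tcp, offset from tcp
r=float(sys.argv[2])
st=ctrl.read_state();im,d,P=shot('wrist',sys.argv[1]);X=cloud(P,d)
t=st['tool_pos'];zt=t[2]+.012+.016  # expected top z
hsv=cv2.cvtColor(im,cv2.COLOR_BGR2HSV)
near=(abs(X[...,2]-zt)<.006)&(np.hypot(X[...,0]-t[0],X[...,1]-t[1])<r+.006)&(hsv[...,1]<90)
print('n',near.sum(),'ztop-tcp',(np.nanmedian(X[near][:,2])-t[2]).round(4))
zz=np.nanmedian(X[near][:,2])
# bore: hole inside; fit hull of visible outer edge upper (toward robot)
m=near.astype(np.uint8)
cs=max(cv2.findContours(m,cv2.RETR_CCOMP,cv2.CHAIN_APPROX_NONE)[0],key=len)
cn,hi=cv2.findContours(m,cv2.RETR_CCOMP,cv2.CHAIN_APPROX_NONE)
for c,h in zip(cn,hi[0]):
    if len(c)<15: continue
    w=toplane(P,c.reshape(-1,2),zz);cc,rr=circ(w);print('hole' if h[3]>=0 else 'outer',len(c),'off',(cc-t[:2]).round(4),'r',round(float(rr),4))
# tilt plane fit
A=X[near];B=np.c_[A[:,:2]-t[:2],np.ones(len(A))];k=np.linalg.lstsq(B,A[:,2],rcond=None)[0];print('slope',k[:2].round(3))
E
python3 g.py .4445 -.0044 .06; python3 inhand.py w11 .034
```

```text
t14.50 tcp [0.4382 0.2978 0.0668] xaxis -180.0 F [-0.7  0.6 -0. ] gap 0.0659
delta [ 0.0063 -0.3022 -0.0068] turn [ 0.11 -0.18 -0.01]
n 10587 ztop-tcp 0.028
outer 429 off [-0.0042  0.0012] r 0.0325
hole 112 off [-0.0008  0.0011] r 0.0102
slope [0.007 0.   ]
```

View pics/w11.png

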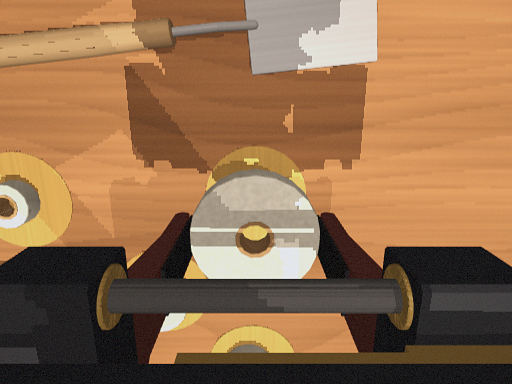

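>>> send_rows(
  moves=[
    [-1,0.0,-0.02,0.002,0,0,0],
    [-1,0.001,-0.036,0,0,0,0],
    [-1,0.001,-0.036,0,0,0,0],
    [-1,0.001,-0.036,0,0,0,0],
    [-1,0.001,-0.036,0,0,0,0],
    [-1,0.001,-0.036,0,0,0,0],
    [-1,0.001,-0.036,0,0,0,0],
    [-1,0.001,-0.036,0,0,0,0],
    [-1,0.0,-0.02,0,0,0,0],
    [-1,0,0,0,0,0,0],
  ],
)

```text
time: 15.38
tool_pos: [0.441, -0.0036, 0.0635]
ee_rot: [-0.002, -0.004, 1.0, 0.0]
ft_force: [0.4, 0.6, -0.7]
finger_gap: 0.0664
```

```bash
python3 g.py .4453 -.0055 .06
```

```text
t15.38 tcp [ 0.441  -0.0036  0.0635] xaxis -179.6 F [ 0.4  0.6 -0.7] gap 0.0664
delta [ 0.0043 -0.0019 -0.0035] turn [-0.01 -0.27 -0.42]
```

>>> send_rows(
  moves=[
    [-1,0.0043,-0.0019,0,0,-0.3,-0.4],
    [-1,0,0,0,0,0,0],
    [-1,0,0,0,0,0,0],
  ],
)

```text
time: 15.63
tool_pos: [0.4442, -0.0051, 0.0621]
ee_rot: [-0.001, 0.002, 1.0, 0.001]
ft_force: [1.1, 0.1, -0.4]
finger_gap: 0.066
```

```bash
python3 g.py .4453 -.0055 .06;python3 inhand.py w12 .034
```

```text
t15.63 tcp [ 0.4442 -0.0051  0.0621] xaxis 179.8 F [ 1.1  0.1 -0.4] gap 0.066
delta [ 0.0011 -0.0004 -0.0021] turn [-0.09 -0.11  0.24]
n 10668 ztop-tcp 0.028
outer 49 off [-0.0012  0.0009] r 0.0076
outer 406 off [-0.0043  0.001 ] r 0.0324
hole 111 off [-0.0009  0.001 ] r 0.0101
slope [0.008 0.002]
```

View pics/w12.png

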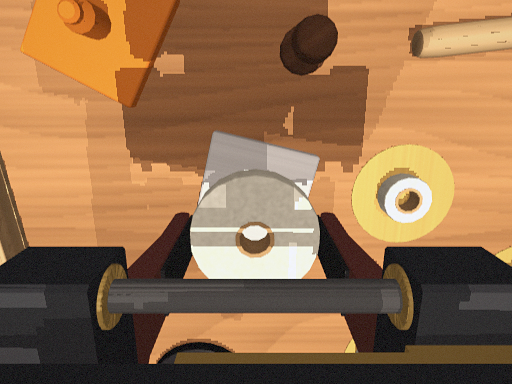

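>>> send_rows(
  moves=[
    [-1,0.001,-0.0004,-0.006,0,0,0.2],
    [-1,0,0,-0.006,0,0,0],
    [-1,0,0,-0.006,0,0,0],
    [-1,0,0,-0.006,0,0,0],
    [-1,0,0,0,0,0,0],
    [-1,0,0,0,0,0,0],
  ],
)

```text
time: 16.18
tool_pos: [0.4448, -0.0011, 0.0349]
ee_rot: [-0.001, -0.004, 1.0, 0.001]
ft_force: [-1.1, -0.0, -0.6]
finger_gap: 0.0663
```

```bash
python3 g.py .4453 -.0055 .0
```

```text
t16.18 tcp [ 0.4448 -0.0011  0.0349] xaxis -179.6 F [-1.1 -0.  -0.6] gap 0.0663
delta [ 0.0005 -0.0044 -0.0349] turn [-0.13 -0.17 -0.4 ]
```

>>> send_rows(
  moves=[
    [-1,0.0005,-0.0044,0.001,-0.1,-0.2,-0.4],
    [-1,0,0,0,0,0,0],
    [-1,0,0,0,0,0,0],
  ],
)

```text
time: 16.43
tool_pos: [0.445, -0.0058, 0.0357]
ee_rot: [-0.0, 0.0, 1.0, 0.0]
ft_force: [-0.6, -0.3, -1.3]
finger_gap: 0.0661
```

```bash
python3 g.py .4453 -.0055 .0
```

```text
t16.43 tcp [ 0.445  -0.0058  0.0357] xaxis 180.0 F [-0.6 -0.3 -1.3] gap 0.0661
delta [ 0.0003  0.0003 -0.0357] turn [-0.02 -0.    0.01]
```

Aligned. Down in small steps while reading force.

>>> send_rows(
  moves=[
    [-1,0,0,-0.004,0,0,0],
    [-1,0,0,-0.004,0,0,0],
    [-1,0,0,0,0,0,0],
  ],
)

```text
time: 16.68
tool_pos: [0.4459, -0.0063, 0.0278]
ee_rot: [0.001, 0.001, 1.0, 0.0]
ft_force: [0.4, -0.4, -0.2]
finger_gap: 0.066
```

>>> send_rows(
  moves=[
    [-1,0,0,-0.003,0,0,0],
    [-1,0,0,-0.003,0,0,0],
    [-1,0,0,0,0,0,0],
  ],
)

```text
time: 16.93
tool_pos: [0.4458, -0.0055, 0.0228]
ee_rot: [0.001, 0.001, 1.0, 0.001]
ft_force: [-0.3, -1.3, 0.3]
finger_gap: 0.0663
```

```bash
python3 g.py .4453 -.0055 .0
```

```text
t16.93 tcp [ 0.4458 -0.0055  0.0228] xaxis 179.9 F [-0.3 -1.3  0.3] gap 0.0663
delta [-0.0005 -0.     -0.0228] turn [-0.09  0.13  0.14]
```

>>> send_rows(
  moves=[
    [-1,-0.0005,0,-0.004,0,0,0],
    [-1,0,0,-0.004,0,0,0],
    [-1,0,0,0,0,0,0],
  ],
)

```text
time: 17.18
tool_pos: [0.4474, -0.0055, 0.0187]
ee_rot: [0.004, 0.001, 1.0, 0.0]
ft_force: [-0.2, 0.1, -0.5]
finger_gap: 0.066
```

```bash
python3 g.py .4453 -.0055 .0
```

```text
t17.18 tcp [ 0.4474 -0.0055  0.0187] xaxis 179.9 F [-0.2  0.1 -0.5] gap 0.066
delta [-0.0021  0.     -0.0187] turn [-0.05  0.42  0.14]
```

>>> send_rows(
  moves=[
    [-1,-0.002,0,-0.001,0,0.4,0.1],
    [-1,0,0,0,0,0,0],
    [-1,0,0,0,0,0,0],
  ],
)

```text
time: 17.43
tool_pos: [0.4474, -0.0055, 0.0189]
ee_rot: [0.002, 0.0, 1.0, 0.0]
ft_force: [-0.6, -0.9, -0.5]
finger_gap: 0.066
```

```bash
python3 g.py .4453 -.0055 .0;python3 inhand.py w13 .034
```

```text
t17.43 tcp [ 0.4474 -0.0055  0.0189] xaxis 179.9 F [-0.6 -0.9 -0.5] gap 0.066
delta [-0.0021  0.     -0.0189] turn [-0.04  0.25  0.05]
n 6119 ztop-tcp 0.0331
outer 61 off [-0.0049  0.001 ] r 0.0048
outer 26 off [-0.0106  0.009 ] r 0.0013
outer 15 off [-0.013  -0.0134] r 0.001
outer 20 off [-0.0124  0.0052] r 0.0015
outer 64 off [-0.0117 -0.0062] r 0.0022
outer 17 off [-0.0156  0.0243] r 0.001
outer 19 off [-0.0168  0.0137] r 0.0011
outer 422 off [-0.0072  0.001 ] r 0.0319
hole 15 off [-0.0006 -0.0117] r 0.0012
hole 20 off [-0.0015 -0.0193] r 0.0015
hole 15 off [-0.0023  0.0271] r 0.0013
hole 15 off [-0.0031  0.03  ] r 0.0013
hole 16 off [-0.0032 -0.0143] r 0.0013
hole 43 off [-0.0037  0.0206] r 0.0021
hole 26 off [-0.01    0.0295] r 0.0017
hole 46 off [-0.0081  0.026 ] r 0.0026
hole 28 off [-0.01   0.024] r 0.0021
hole 704 off [-0.017  -0.0003] r 0.0228
slope [0.067 0.   ]
```

View pics/w13.png

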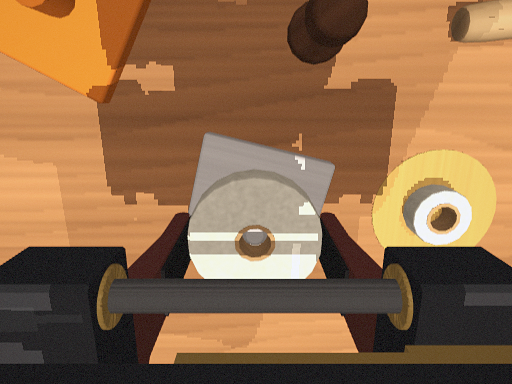

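>>> send_rows(
  moves=[
    [0.75,0,0,0,0,0,0],
    [0.75,0,0,0,0,0,0],
    [0.75,0,0,0,0,0,0],
    [0.75,0,0,0,0,0,0],
  ],
)

```text
time: 17.82
tool_pos: [0.4474, -0.0056, 0.0182]
ee_rot: [0.002, 0.0, 1.0, 0.0]
ft_force: [0.1, 0.6, -0.1]
finger_gap: 0.0772
```

```bash
python3 g.py .4453 -.0055 .0
cat > ong.py <<'E'
from h import *
import sys
# roll on pin at xy: report top face height, tilt, centre (camera frame)
x,y,r=map(float,sys.argv[2:5]);lo,hi=(map(float,sys.argv[5:7]) if len(sys.argv)>5 else (.02,.07))
im,d,P=shot('wrist',sys.argv[1]);X=cloud(P,d);hsv=cv2.cvtColor(im,cv2.COLOR_BGR2HSV)
D=np.hypot(X[...,0]-x,X[...,1]-y)
m=(D<r-.002)&(D>.013)&(X[...,2]>lo)&(X[...,2]<hi)&(hsv[...,1]<90)
A=X[m];z=np.median(A[:,2]);A=A[abs(A[:,2]-z)<.008]
B=np.c_[A[:,:2]-[x,y],np.ones(len(A))];k=np.linalg.lstsq(B,A[:,2],rcond=None)[0];print('n',len(A),'top z at axis',k[2].round(4),'slope',k[:2].round(3))
print('outer',disc(P,X,k[2]-.004,k[2]+.004,(x,y),r+.008,k[2]))
E
python3 ong.py w14 .4445 -.0044 .034
```

```text
t17.82 tcp [ 0.4474 -0.0056  0.0182] xaxis 179.9 F [ 0.1  0.6 -0.1] gap 0.0772
delta [-0.0021  0.0001 -0.0182] turn [-0.04  0.23  0.05]
n 8887 top z at axis 0.0527 slope [-0.056 -0.002]
outer (array([ 0.4484, -0.0044]), 0.0389, 11652, 0.0529)
```

View pics/w14.png

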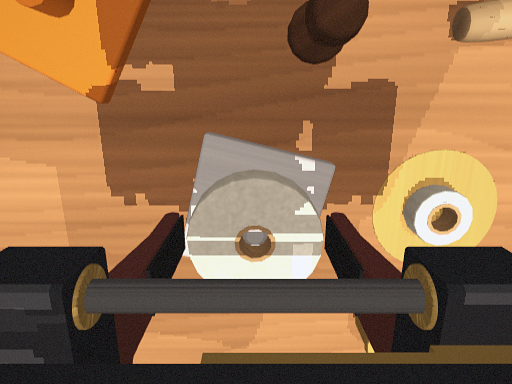

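>>> send_rows(
  moves=[
    [0.9,-0.002,0,0.006,0,0.2,0],
    [0.9,0,0,0,0,0,0],
    [-1,0,0,0,0,0,0],
    [-1,0,0,0,0,0,0],
    [-1,0,0,0,0,0,0],
    [-1,0,0,0,0,0,0],
    [-1,0,0,0,0,0,0],
  ],
  newtons=30,
)

```text
time: 18.45
tool_pos: [0.4452, -0.0056, 0.0249]
ee_rot: [0.0, 0.001, 1.0, 0.0]
ft_force: [0.3, 0.5, 0.5]
finger_gap: 0.0658
```

```bash
python3 g.py .4453 -.0055 .025
```

```text
t18.45 tcp [ 0.4452 -0.0056  0.0249] xaxis 179.9 F [0.3 0.5 0.5] gap 0.0658
delta [0.0001 0.0001 0.0001] turn [-0.04  0.01  0.06]
```

>>> send_rows(
  moves=[
    [-1,0,0,0.008,0,0,0],
    [-1,0,0,0.02,0,0,0],
    [-1,0,0,0.025,0,0,0],
    [-1,-0.0045,-0.03,0,0,0,0],
    [-1,-0.0045,-0.0365,0,0,0,0],
    [-1,-0.0045,-0.0365,0,0,0,0],
    [-1,-0.0045,-0.0365,0,0,0,0],
    [-1,-0.0045,-0.0365,0,0,0,0],
    [-1,-0.0045,-0.0365,0,0,0,0],
    [-1,-0.0045,-0.03,0,0,0,0],
  ],
)

```text
time: 19.28
tool_pos: [0.4113, -0.2523, 0.0852]
ee_rot: [0.001, -0.006, 1.0, -0.0]
ft_force: [0.4, -0.0, -0.5]
finger_gap: 0.066
```

>>> send_rows(
  moves=[
    [-1,0,0,0,0,0,0],
    [-1,0,0,0,0,0,0],
  ],
)

```text
time: 19.45
tool_pos: [0.4115, -0.2595, 0.0866]
ee_rot: [0.002, -0.002, 1.0, -0.002]
ft_force: [-0.9, -0.3, -1.2]
finger_gap: 0.0662
```

```bash
python3 g.py .4137 -.2617 .0;python3 inhand.py w15 .034
```

```text
t19.45 tcp [ 0.4115 -0.2595  0.0866] xaxis -179.7 F [-0.9 -0.3 -1.2] gap 0.0662
delta [ 0.0022 -0.0022 -0.0866] turn [ 0.24  0.23 -0.28]
n 10459 ztop-tcp 0.028
outer 410 off [-0.0039  0.0012] r 0.0322
hole 112 off [0.     0.0011] r 0.01
slope [-0.036 -0.007]
```

View pics/w15.png

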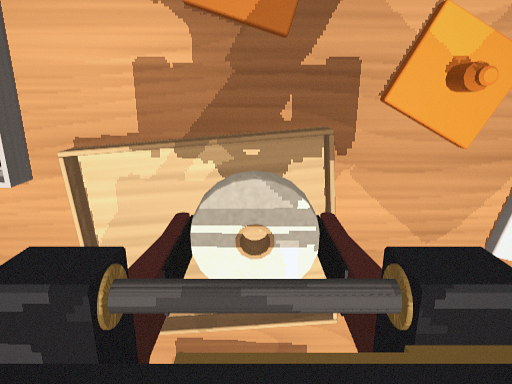

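>>> send_rows(
  moves=[
    [-1,0,-0.003,-0.015,0.2,0.2,-0.3],
    [-1,0,0,-0.015,0,0,0],
    [-1,0,0,-0.015,0,0,0],
    [-1,0,0,-0.015,0,0,0],
    [-1,0,0,-0.01,0,0,0],
    [-1,0,0,0,0,0,0],
  ],
)

```text
time: 20.0
tool_pos: [0.4129, -0.2549, 0.0164]
ee_rot: [0.001, -0.003, 1.0, -0.0]
ft_force: [-0.0, -0.1, 0.3]
finger_gap: 0.0657
```

```bash
python3 g.py .4137 -.2617 -.006
```

```text
t20.00 tcp [ 0.4129 -0.2549  0.0164] xaxis -179.6 F [-0.  -0.1  0.3] gap 0.0657
delta [ 0.0008 -0.0068 -0.0224] turn [ 0.02  0.09 -0.37]
```

>>> send_rows(
  moves=[
    [-1,0.0008,-0.0085,-0.005,0,0,-0.3],
    [-1,0,0,-0.007,0,0,0],
    [-1,0,0,-0.007,0,0,0],
    [-1,0,0,0,0,0,0],
  ],
)

```text
time: 20.33
tool_pos: [0.4149, -0.2614, -0.0027]
ee_rot: [0.001, -0.002, 1.0, -0.0]
ft_force: [0.7, 0.0, -0.7]
finger_gap: 0.0661
```

```bash
python3 g.py .4137 -.2617 -.006
```

```text
t20.33 tcp [ 0.4149 -0.2614 -0.0027] xaxis -179.7 F [ 0.7  0.  -0.7] gap 0.0661
delta [-0.0012 -0.0003 -0.0033] turn [ 0.01  0.11 -0.29]
```

>>> send_rows(
  moves=[
    [-1,0,0,-0.003,0,0,0],
    [-1,0,0,0,0,0,0],
    [0.75,0,0,0,0,0,0],
    [0.75,0,0,0,0,0,0],
    [0.75,0,0,0,0,0,0],
    [0.75,0,0,0.01,0,0,0],
    [0.75,0,0,0.03,0,0,0],
    [0.75,0,0,0.035,0,0,0],
    [0.75,0,0,0.035,0,0,0],
    [0.75,0,0,0,0,0,0],
  ],
)

```text
time: 21.17
tool_pos: [0.4134, -0.2604, 0.1101]
ee_rot: [-0.0, -0.002, 1.0, 0.001]
ft_force: [0.6, -1.3, 0.6]
finger_gap: 0.0769
```

```bash
python3 g.py .60 .114 .15; python3 -c "
from h import *
im,d,P=shot('wrist','w16');X=cloud(P,d)
print(disc(P,X,.017,.0235,(.4137,-.261),.037,.02))"; python3 top.py top3 | grep 'z 0.0[12]'
```

```text
t21.17 tcp [ 0.4134 -0.2604  0.1101] xaxis -179.8 F [ 0.6 -1.3  0.6] gap 0.0769
delta [0.1866 0.3744 0.0399] turn [-0.12 -0.04 -0.23]
(array([ 0.4147, -0.2605]), 0.0335, 4301, 0.0202)
(184, 96) area 943 z 0.014 xy [0.8235 0.2258] diam 0.1878
(221, 168) area 258 z 0.016 xy [0.6005 0.114 ] diam 0.0589
(161, 167) area 110 z 0.0157 xy [0.6054 0.2918] diam 0.0430
(186, 191) area 205 z 0.0161 xy [0.5329 0.2161] diam 0.0512
(262, 220) area 721 z 0.0122 xy [ 0.4435 -0.0053] diam 0.1082
(223, 220) area 83 z 0.0158 xy [0.4477 0.1083] diam 0.0357
(358, 228) area 68 z 0.0201 xy [ 0.4163 -0.2834] diam 0.0341
(418, 268) area 84 z 0.0226 xy [ 0.2997 -0.4517] diam 0.0901
```

View pics/w16.png

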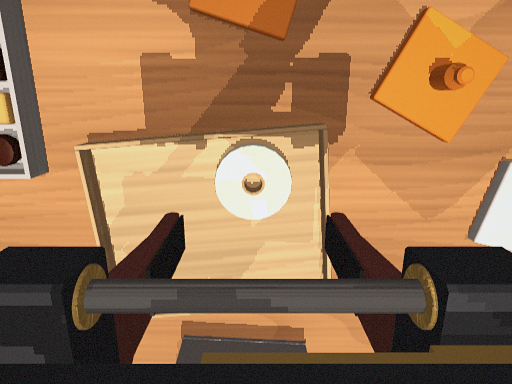

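>>> send_rows(
  moves=[
    [0.8,0.0165,0.031,0.005,0,0,0],
    [0.8,0.0165,0.031,0.003,0,0,0],
    [0.8,0.0165,0.031,0.003,0,0,0],
    [0.8,0.0165,0.031,0.003,0,0,0],
    [0.8,0.0165,0.031,0.003,0,0,0],
    [0.8,0.0165,0.031,0.003,0,0,0],
    [0.8,0.0165,0.031,0.003,0,0,0],
    [0.8,0.0165,0.031,0.003,0,0,0],
    [0.8,0.0165,0.031,0.003,0,0,0],
    [0.8,0.0165,0.031,0.003,0,0,0],
  ],
)

```text
time: 22.1
tool_pos: [0.5684, 0.0614, 0.127]
ee_rot: [-0.013, 0.005, 1.0, 0.004]
ft_force: [0.8, -0.5, -0.4]
finger_gap: 0.079
```

```bash
python3 g.py .62 .11 .15
```

```text
t22.10 tcp [0.5684 0.0614 0.127 ] xaxis 179.5 F [ 0.8 -0.5 -0.4] gap 0.079
delta [0.0516 0.0486 0.023 ] turn [-0.45 -1.53  0.52]
```

>>> send_rows(
  moves=[
    [0.8,0.025,0.024,0.01,-0.2,-0.7,0.3],
    [0.8,0.022,0.02,0.01,-0.2,-0.7,0.2],
    [0.8,0,0,0,0,0,0],
    [0.8,0,0,0,0,0,0],
  ],
)

```text
time: 22.43
tool_pos: [0.615, 0.1154, 0.1405]
ee_rot: [-0.005, -0.003, 1.0, 0.001]
ft_force: [-0.4, -0.3, 0.2]
finger_gap: 0.0789
```

```bash
python3 roll.py w17 .6005 .114 .030
```

```text
roll (array([0.6009, 0.1153]), 0.0296, 2550, 0.0162) expect r 0.03
t22.48 tcp [0.615  0.1152 0.1405] xaxis -179.6 F [ 0.3  0.7 -0.3] gap 0.079
delta [-1.410e-02  1.000e-04 -1.285e-01] turn [-0.16 -0.61 -0.36]
```

>>> send_rows(
  moves=[
    [0.8,-0.014,-0.001,0,-0.2,-0.6,-0.4],
    [0.8,0,0,0,0,0,0],
    [0.8,0,0,-0.015,0,0,0],
    [0.8,0,0,-0.02,0,0,0],
    [0.8,0,0,-0.02,0,0,0],
    [0.8,0,0,-0.02,0,0,0],
    [0.8,0,0,-0.02,0,0,0],
    [0.8,0,0,-0.01,0,0,0],
    [0.8,0,0,0,0,0,0],
  ],
)

```text
time: 23.23
tool_pos: [0.5933, 0.1045, 0.0263]
ee_rot: [-0.006, 0.005, 1.0, -0.001]
ft_force: [-1.3, -0.2, 0.6]
finger_gap: 0.0792
```

```bash
python3 g.py .601 .1143 -.012
```

```text
t23.23 tcp [0.5933 0.1045 0.0263] xaxis 179.5 F [-1.3 -0.2  0.6] gap 0.0792
delta [ 0.0077  0.0098 -0.0383] turn [ 0.16 -0.68  0.54]
```

>>> send_rows(
  moves=[
    [0.8,0.0077,0.0098,0,0.2,-0.7,0.5],
    [0.8,0,0,0,0,0,0],
    [0.8,0,0,0,0,0,0],
  ],
)

```text
time: 23.48
tool_pos: [0.6016, 0.1136, 0.0267]
ee_rot: [0.0, 0.001, 1.0, 0.0]
ft_force: [0.0, -0.4, -0.2]
finger_gap: 0.0789
```

```bash
python3 g.py .601 .1143 -.012; python3 roll.py w18 .6005 .114 .030
```

```text
t23.48 tcp [0.6016 0.1136 0.0267] xaxis 179.9 F [ 0.  -0.4 -0.2] gap 0.0789
delta [-0.0006  0.0007 -0.0387] turn [-0.06  0.02  0.11]
roll (array([0.6003, 0.1151]), 0.0297, 5781, 0.0162) expect r 0.03
t23.53 tcp [0.6022 0.1138 0.0271] xaxis 179.9 F [ 0.8  0.1 -0.3] gap 0.0791
delta [-0.0019  0.0013 -0.0151] turn [-0.07  0.09  0.11]
```

>>> send_rows(
  moves=[
    [0.8,-0.002,0.0003,-0.008,0,0,0],
    [0.8,0,0,-0.009,0,0,0],
    [0.8,0,0,-0.009,0,0,0],
    [0.8,0,0,-0.004,0,0,0],
    [0.8,0,0,0,0,0,0],
  ],
)

```text
time: 23.95
tool_pos: [0.6022, 0.1148, -0.003]
ee_rot: [0.004, 0.001, 1.0, 0.001]
ft_force: [-0.1, 0.3, -0.1]
finger_gap: 0.079
```

```bash
python3 g.py .6005 .114 -.012
```

```text
t23.95 tcp [ 0.6022  0.1148 -0.003 ] xaxis 179.9 F [-0.1  0.3 -0.1] gap 0.079
delta [-0.0017 -0.0008 -0.009 ] turn [-0.09  0.41  0.06]
```

>>> send_rows(
  moves=[
    [0.8,-0.0017,-0.0008,-0.009,0,0.4,0],
    [0.8,0,0,0,0,0,0],
    [0.8,0,0,0,0,0,0],
    [-1,0,0,0,0,0,0],
    [-1,0,0,0,0,0,0],
    [-1,0,0,0,0,0,0],
    [-1,0,0,0,0,0,0],
    [-1,0,0,0,0,0,0],
  ],
)

```text
time: 24.62
tool_pos: [0.5999, 0.1138, -0.0136]
ee_rot: [-0.001, 0.001, 1.0, 0.001]
ft_force: [-0.4, -0.2, -0.1]
finger_gap: 0.0597
```

```bash
python3 g.py .6005 .114 -.012
```

```text
t24.62 tcp [ 0.5999  0.1138 -0.0136] xaxis 179.9 F [-0.4 -0.2 -0.1] gap 0.0597
delta [0.0006 0.0002 0.0016] turn [-0.09 -0.11  0.06]
```

>>> send_rows(
  moves=[
    [-1,0,0,0.01,0,0,0],
    [-1,0,0,0.02,0,0,0],
    [-1,0,0,0.025,0,0,0],
    [-1,0,0,0.02,0,0,0],
    [-1,0,0,0,0,0,0],
  ],
)

```text
time: 25.03
tool_pos: [0.5981, 0.1136, 0.0653]
ee_rot: [-0.003, 0.001, 1.0, 0.001]
ft_force: [0.1, 0.0, -0.8]
finger_gap: 0.0598
```

```bash
python3 inhand.py w19 .030; python3 g.py .4453 -.0055 .06
```

```text
n 7360 ztop-tcp 0.0301
outer 431 off [-0.0028  0.0011] r 0.0287
hole 147 off [0.0013 0.001 ] r 0.0135
slope [0.021 0.003]
t25.08 tcp [0.5975 0.1136 0.0639] xaxis 179.9 F [-0.1  0.1 -0.8] gap 0.0596
delta [-0.1522 -0.1191 -0.0039] turn [-0.07 -0.35  0.07]
```

>>> send_rows(
  moves=[
    [-1,-0.015,-0.012,0.003,0,0,0],
    [-1,-0.025,-0.02,0,0,0,0],
    [-1,-0.025,-0.02,0,0,0,0],
    [-1,-0.025,-0.02,0,0,0,0],
    [-1,-0.025,-0.02,0,0,0,0],
    [-1,-0.025,-0.02,0,0,0,0],
    [-1,-0.012,-0.01,0,0,0,0],
    [-1,0,0,0,0,0,0],
    [-1,0,0,0,0,0,0],
  ],
)

```text
time: 25.83
tool_pos: [0.4356, -0.0099, 0.0626]
ee_rot: [-0.005, -0.001, 1.0, 0.002]
ft_force: [0.8, -0.9, 0.1]
finger_gap: 0.0598
```

```bash
python3 g.py .4432 -.0054 .05
```

```text
t25.83 tcp [ 0.4356 -0.0099  0.0626] xaxis -179.9 F [ 0.8 -0.9  0.1] gap 0.0598
delta [ 0.0076  0.0045 -0.0126] turn [-0.21 -0.53 -0.06]
```

>>> send_rows(
  moves=[
    [-1,0.0076,0.0045,-0.01,-0.2,-0.5,0],
    [-1,0,0,-0.012,0,0,0],
    [-1,0,0,0,0,0,0],
    [-1,0,0,0,0,0,0],
  ],
)

```text
time: 26.17
tool_pos: [0.4475, -0.0039, 0.0396]
ee_rot: [0.001, -0.0, 1.0, 0.0]
ft_force: [-0.2, 0.5, -0.3]
finger_gap: 0.0598
```

```bash
python3 inhand.py w20 .030; python3 g.py .4432 -.0054 .04
```

```text
n 7443 ztop-tcp 0.0301
outer 15 off [-0.0044  0.0065] r 0.0037
outer 18 off [-0.0061  0.0002] r 0.0044
outer 408 off [-0.0029  0.0011] r 0.0288
hole 148 off [0.001 0.001] r 0.0135
slope [0.029 0.002]
t26.22 tcp [ 0.4475 -0.0039  0.0396] xaxis -180.0 F [ 0.2  0.  -0.9] gap 0.0598
delta [-0.0043 -0.0015  0.0004] turn [-0.01  0.17 -0.04]
```

>>> send_rows(
  moves=[
    [-1,-0.0041,-0.0015,0,0,0.2,0],
    [-1,0,0,0,0,0,0],
    [-1,0,0,0,0,0,0],
  ],
)

```text
time: 26.47
tool_pos: [0.4446, -0.005, 0.0403]
ee_rot: [0.0, -0.001, 1.0, 0.0]
ft_force: [-0.1, -0.5, -0.2]
finger_gap: 0.0596
```

```bash
python3 g.py .4434 -.0054 .0
```

```text
t26.47 tcp [ 0.4446 -0.005   0.0403] xaxis -179.9 F [-0.1 -0.5 -0.2] gap 0.0596
delta [-0.0012 -0.0004 -0.0403] turn [-0.01  0.02 -0.12]
```

>>> send_rows(
  moves=[
    [-1,-0.0014,-0.0004,0,0,0,0],
    [-1,0,0,0,0,0,0],
    [-1,0,0,-0.004,0,0,0],
    [-1,-0.0003,0,-0.004,0,0,0],
    [-1,-0.0003,0,-0.004,0,0,0],
    [-1,0,0,0,0,0,0],
  ],
)

```text
time: 26.97
tool_pos: [0.4433, -0.0057, 0.0284]
ee_rot: [0.002, -0.001, 1.0, -0.0]
ft_force: [0.6, 0.1, -0.4]
finger_gap: 0.06
```

```bash
python3 g.py .4434 -.0054 .0
```

```text
t26.97 tcp [ 0.4433 -0.0057  0.0284] xaxis -179.9 F [ 0.6  0.1 -0.4] gap 0.06
delta [ 0.0001  0.0003 -0.0284] turn [ 0.02  0.19 -0.09]
```

>>> send_rows(
  moves=[
    [-1,0,0,-0.004,0,0.2,0],
    [-1,-0.0003,0,-0.004,0,0,0],
    [-1,-0.0003,0,-0.004,0,0,0],
    [-1,0,0,0,0,0,0],
  ],
)

```text
time: 27.3
tool_pos: [0.4423, -0.0057, 0.0146]
ee_rot: [-0.001, -0.001, 1.0, -0.0]
ft_force: [-0.9, 0.3, -0.7]
finger_gap: 0.0594
```

```bash
python3 g.py .4434 -.0054 .0; python3 inhand.py w21 .030
```

```text
t27.30 tcp [ 0.4423 -0.0057  0.0146] xaxis -179.9 F [-0.9  0.3 -0.7] gap 0.0594
delta [ 0.0011  0.0003 -0.0146] turn [ 0.01 -0.09 -0.08]
n 8228 ztop-tcp 0.0301
outer 103 off [-0.0009  0.0012] r 0.0081
outer 414 off [-0.0026  0.0009] r 0.0289
hole 147 off [0.0011 0.001 ] r 0.0134
slope [0.024 0.   ]
```

>>> send_rows(
  moves=[
    [-1,0.001,0.0002,-0.002,0,0,0],
    [-1,0,0,-0.004,0,0,0],
    [-1,0,0,-0.004,0,0,0],
    [-1,0,0,-0.003,0,0,0],
    [-1,0,0,0,0,0,0],
    [-1,0,0,0,0,0,0],
  ],
)

```text
time: 27.85
tool_pos: [0.4438, -0.0055, 0.0004]
ee_rot: [-0.001, -0.001, 1.0, -0.0]
ft_force: [0.5, -0.0, -0.9]
finger_gap: 0.0595
```

```bash
python3 g.py .4434 -.0054 .0; python3 inhand.py w22 .030
```

```text
t27.85 tcp [ 4.438e-01 -5.500e-03  4.000e-04] xaxis -179.9 F [ 0.5 -0.  -0.9] gap 0.0595
delta [-0.0004  0.0001 -0.0004] turn [ 0.01 -0.07 -0.09]
n 7650 ztop-tcp 0.0301
outer 116 off [-0.0001  0.0009] r 0.009
outer 415 off [-0.0027  0.0009] r 0.0289
hole 147 off [0.0012 0.001 ] r 0.0135
slope [ 0.024 -0.   ]
```

>>> send_rows(
  moves=[
    [0.6,0,0,0,0,0,0],
    [0.6,0,0,0,0,0,0],
    [0.6,0,0,0,0,0,0],
    [0.6,0,0,0,0,0,0],
    [0.6,0,0,0,0,0,0],
  ],
)

```text
time: 28.32
tool_pos: [0.4443, -0.0056, 0.001]
ee_rot: [0.0, -0.001, 1.0, -0.0]
ft_force: [-0.7, -0.5, 0.1]
finger_gap: 0.0703
```

```bash
python3 g.py .4434 -.0054 .0; python3 ong.py w23 .4445 -.0044 .030
```

```text
t28.32 tcp [ 0.4443 -0.0056  0.001 ] xaxis -179.9 F [-0.7 -0.5  0.1] gap 0.0703
delta [-0.0009  0.0002 -0.001 ] turn [ 0.02  0.   -0.09]
n 6148 top z at axis 0.0282 slope [0.001 0.002]
outer (array([ 0.4473, -0.0046]), 0.0346, 7960, 0.0282)
```

>>> send_rows(
  moves=[
    [-1,0,0,0,0,0,0],
    [-1,0,0,0,0,0,0],
    [-1,0,0,0,0,0,0],
    [-1,0,0,0,0,0,0],
    [-1,0,0,0.008,0,0,0],
    [-1,0,0,0.02,0,0,0],
    [-1,0,0,0.025,0,0,0],
    [-1,0,0,0.025,0,0,0],
    [-1,0,0,0.005,0,0,0],
    [-1,0,0,0,0,0,0],
  ],
)

```text
time: 29.2
tool_pos: [0.4424, -0.0053, 0.0883]
ee_rot: [-0.002, -0.001, 1.0, 0.0]
ft_force: [0.2, 0.1, 0.5]
finger_gap: 0.0593
```

```bash
python3 inhand.py w24 .030; python3 g.py .628 -.0543 .085
```

```text
n 7430 ztop-tcp 0.027
outer 74 off [0.0007 0.001 ] r 0.0113
outer 428 off [-0.002  0.001] r 0.0293
hole 146 off [0.0005 0.001 ] r 0.0134
slope [0.008 0.002]
t29.25 tcp [ 0.4425 -0.0053  0.0879] xaxis -179.9 F [ 0.6 -0.4 -0.2] gap 0.0597
delta [ 0.1855 -0.049  -0.0029] turn [-0.01 -0.18 -0.08]
```

>>> send_rows(
  moves=[
    [-1,0.02,-0.005,0,0,0,0],
    [-1,0.032,-0.009,0.001,0,0,0],
    [-1,0.032,-0.009,0.001,0,0,0],
    [-1,0.032,-0.009,0.001,0,0,0],
    [-1,0.032,-0.009,0,0,0,0],
    [-1,0.03,-0.008,0,0,0,0],
    [-1,0.008,-0.001,0,0,0,0],
    [-1,0,0,0,0,0,0],
    [-1,0,0,0,0,0,0],
  ],
)

```text
time: 30.0
tool_pos: [0.6246, -0.0555, 0.0776]
ee_rot: [-0.012, -0.001, 1.0, 0.002]
ft_force: [-0.4, -0.6, -0.0]
finger_gap: 0.0592
```

```bash
python3 g.py .6272 -.0554 .075
```

```text
t30.00 tcp [ 0.6246 -0.0555  0.0776] xaxis -179.9 F [-0.4 -0.6 -0. ] gap 0.0592
delta [ 0.0026  0.0001 -0.0026] turn [-0.24 -1.4  -0.1 ]
```

>>> send_rows(
  moves=[
    [-1,0.0026,0.0001,0,-0.2,-1.4,-0.1],
    [-1,0,0,0,0,0,0],
    [-1,0,0,0,0,0,0],
  ],
)

```text
time: 30.25
tool_pos: [0.6209, -0.0538, 0.0743]
ee_rot: [-0.004, -0.0, 1.0, 0.001]
ft_force: [-0.6, -0.5, -0.7]
finger_gap: 0.0593
```

```bash
python3 g.py .6272 -.0554 .075; python3 inhand.py w25 .03
```

```text
t30.25 tcp [ 0.6209 -0.0538  0.0743] xaxis -180.0 F [-0.6 -0.5 -0.7] gap 0.0593
delta [ 0.0063 -0.0016  0.0007] turn [-0.14 -0.48 -0.01]
n 7412 ztop-tcp 0.027
outer 410 off [-0.002  0.001] r 0.0291
hole 143 off [0.0006 0.001 ] r 0.0134
slope [0.002 0.004]
```

View pics/w25.png

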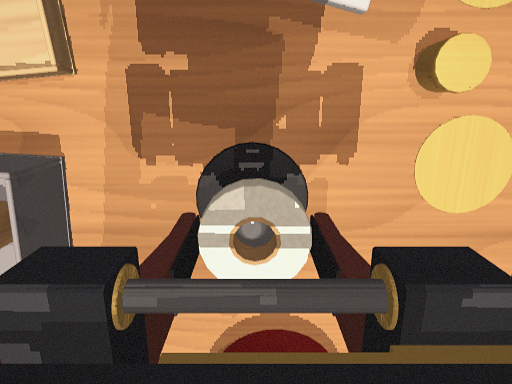

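>>> send_rows(
  moves=[
    [-1,0.0063,-0.0016,0,0,-0.5,0],
    [-1,0,0,0,0,0,0],
    [-1,0,0,0,0,0,0],
  ],
)

```text
time: 30.55
tool_pos: [0.6253, -0.0547, 0.0743]
ee_rot: [-0.001, -0.0, 1.0, 0.002]
ft_force: [-0.1, 0.5, -0.6]
finger_gap: 0.0599
```

```bash
python3 g.py .6272 -.0554 .075
```

```text
t30.55 tcp [ 0.6253 -0.0547  0.0743] xaxis -180.0 F [-0.1  0.5 -0.6] gap 0.0599
delta [ 0.0019 -0.0007  0.0007] turn [-0.18 -0.1  -0.05]
```

>>> send_rows(
  moves=[
    [-1,0.0019,-0.0007,0,-0.2,-0.1,0],
    [-1,0,0,0,0,0,0],
    [-1,-0.0003,0,-0.005,0,0,0],
    [-1,-0.0003,0,-0.005,0,0,0],
    [-1,-0.0003,0,-0.005,0,0,0],
    [-1,0,0,0,0,0,0],
  ],
)

```text
time: 31.05
tool_pos: [0.627, -0.0556, 0.0586]
ee_rot: [0.001, -0.0, 1.0, -0.001]
ft_force: [-0.9, -0.5, -0.2]
finger_gap: 0.0596
```

```bash
python3 g.py .6272 -.0554 .001; python3 inhand.py w26 .03
```

```text
t31.05 tcp [ 0.627  -0.0556  0.0586] xaxis -179.9 F [-0.9 -0.5 -0.2] gap 0.0596
delta [ 0.0002  0.0002 -0.0576] turn [ 0.07  0.09 -0.05]
n 7437 ztop-tcp 0.027
outer 404 off [-0.0021  0.001 ] r 0.0294
hole 145 off [0.0004 0.0011] r 0.0134
slope [0.012 0.001]
```

>>> send_rows(
  moves=[
    [-1,-0.0003,0,-0.006,0,0,0],
    [-1,-0.0003,0,-0.006,0,0,0],
    [-1,-0.0003,0,-0.006,0,0,0],
    [-1,0,0,0,0,0,0],
    [-1,0,0,0,0,0,0],
  ],
)

```text
time: 31.52
tool_pos: [0.6259, -0.0556, 0.0384]
ee_rot: [0.0, -0.0, 1.0, -0.001]
ft_force: [-0.3, 0.8, -0.2]
finger_gap: 0.0593
```

```bash
python3 g.py .6272 -.0554 .001; python3 inhand.py w27 .03
```

```text
t31.52 tcp [ 0.6259 -0.0556  0.0384] xaxis -180.0 F [-0.3  0.8 -0.2] gap 0.0593
delta [ 0.0013  0.0002 -0.0374] turn [ 0.06  0.06 -0.05]
n 8552 ztop-tcp 0.027
outer 109 off [0.0008 0.0008] r 0.0099
outer 408 off [-0.0022  0.0009] r 0.0293
hole 145 off [0.0004 0.001 ] r 0.0134
slope [0.02  0.001]
```

Threaded (pin visible inside the bore, roll height in hand unchanged). Continue.

>>> send_rows(
  moves=[
    [-1,0.0012,0,-0.004,0,0,0],
    [-1,0,0,-0.008,0,0,0],
    [-1,-0.0004,0,-0.008,0,0,0],
    [-1,-0.0004,0,-0.008,0,0,0],
    [-1,0,0,0,0,0,0],
    [-1,0,0,0,0,0,0],
  ],
)

```text
time: 32.07
tool_pos: [0.6266, -0.0557, 0.0076]
ee_rot: [0.001, -0.0, 1.0, -0.001]
ft_force: [0.4, 0.1, -0.9]
finger_gap: 0.0594
```

```bash
python3 g.py .6272 -.0554 .001; python3 inhand.py w28 .03
```

```text
t32.07 tcp [ 0.6266 -0.0557  0.0076] xaxis -180.0 F [ 0.4  0.1 -0.9] gap 0.0594
delta [ 0.0006  0.0003 -0.0066] turn [ 0.06  0.09 -0.05]
n 7031 ztop-tcp 0.0269
outer 111 off [-0.0006  0.0009] r 0.0087
outer 500 off [-0.0016  0.0012] r 0.0266
slope [0.016 0.001]
```

>>> send_rows(
  moves=[
    [-1,0.0005,0,-0.005,0,0,0],
    [-1,0,0,0,0,0,0],
    [0.6,0,0,0,0,0,0],
    [0.6,0,0,0,0,0,0],
    [0.6,0,0,0,0,0,0],
    [0.6,0,0,0,0,0,0],
    [0.6,0,0,0,0,0,0],
  ],
)

```text
time: 32.7
tool_pos: [0.628, -0.0558, 0.0032]
ee_rot: [0.002, -0.0, 1.0, -0.001]
ft_force: [0.2, -0.2, -0.4]
finger_gap: 0.0701
```

```bash
python3 g.py .6272 -.0554 .001; python3 ong.py w29 .628 -.0544 .03 .015 .05
```

```text
t32.70 tcp [ 0.628  -0.0558  0.0032] xaxis -180.0 F [ 0.2 -0.2 -0.4] gap 0.0701
delta [-0.0008  0.0004 -0.0022] turn [ 0.08  0.19 -0.04]
n 5157 top z at axis 0.0262 slope [-0.     0.002]
outer (array([ 0.6285, -0.0554]), 0.0332, 6949, 0.0262)
```

View pics/w29.png

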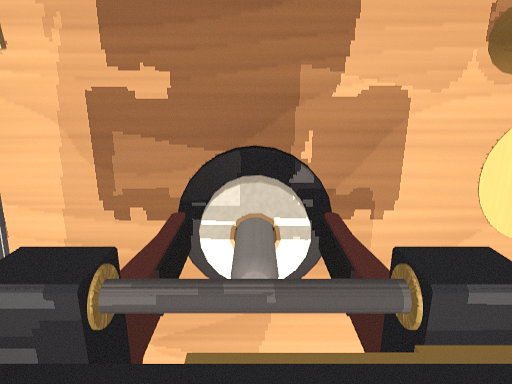

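>>> send_rows(
  moves=[
    [0.6,0,0,0.01,0,0,0],
    [0.6,0,0,0.03,0,0,0],
    [0.6,0,0,0.035,0,0,0],
    [0.6,0,0,0.035,0,0,0],
    [0.6,-0.01,0.036,0.01,0,0,0],
    [0.6,-0.01,0.038,0,0,0,0],
    [0.6,-0.01,0.038,0,0,0,0],
    [0.6,-0.01,0.038,0,0,0,0],
    [0.6,-0.01,0.038,0,0,0,0],
    [0.6,-0.01,0.038,0,0,0,0],
  ],
)

```text
time: 33.58
tool_pos: [0.5701, 0.1697, 0.1382]
ee_rot: [0.008, 0.006, 1.0, -0.001]
ft_force: [0.1, 0.3, -0.6]
finger_gap: 0.0702
```

>>> send_rows(
  moves=[
    [0.6,-0.006,0.03,0,0,0,0],
    [0.6,0,0,0,0,0,0],
    [0.6,0,0,0,0,0,0],
  ],
)

```text
time: 33.83
tool_pos: [0.561, 0.209, 0.1415]
ee_rot: [0.009, 0.002, 1.0, 0.0]
ft_force: [-0.2, -0.1, -0.5]
finger_gap: 0.0702
```

```bash
python3 top.py top4 | grep 'z 0.0[12]'; python3 roll.py w30 .533 .216 .026
```

```text
(184, 95) area 923 z 0.0142 xy [0.8248 0.2236] diam 0.1829
(278, 157) area 265 z 0.026 xy [ 0.6277 -0.0554] diam 0.0588
(187, 191) area 112 z 0.016 xy [0.533  0.2147] diam 0.0490
(262, 220) area 725 z 0.0122 xy [ 0.4437 -0.0057] diam 0.1082
(223, 220) area 76 z 0.0158 xy [0.4469 0.108 ] diam 0.0347
(350, 229) area 399 z 0.0199 xy [ 0.4146 -0.2608] diam 0.0695
roll (array([0.5335, 0.2172]), 0.0256, 2079, 0.0162) expect r 0.026
t33.93 tcp [0.5615 0.2077 0.1413] xaxis 179.6 F [ 0.6  0.1 -0.2] gap 0.0704
delta [-0.028   0.0095 -0.1293] turn [-0.05  1.04  0.38]
```

View pics/w30.png

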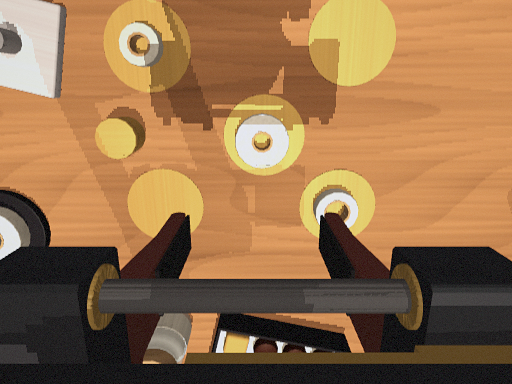

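>>> send_rows(
  moves=[
    [0.6,-0.014,0.0042,0,0,0.5,0.2],
    [0.6,-0.014,0.0042,-0.005,0,0.5,0.2],
    [0.6,0,0,-0.015,0,0,0],
    [0.6,0,0,-0.02,0,0,0],
    [0.6,0,0,-0.025,0,0,0],
    [0.6,0,0,-0.025,0,0,0],
    [0.6,0,0,-0.02,0,0,0],
    [0.6,0,0,0,0,0,0],
    [0.6,0,0,0,0,0,0],
  ],
)

```text
time: 34.68
tool_pos: [0.5253, 0.2081, 0.0279]
ee_rot: [-0.003, 0.006, 1.0, -0.0]
ft_force: [0.7, -0.7, 0.1]
finger_gap: 0.0703
```

```bash
python3 g.py .5333 .2161 -.012
```

```text
t34.68 tcp [0.5253 0.2081 0.0279] xaxis 179.4 F [ 0.7 -0.7  0.1] gap 0.0703
delta [ 0.008   0.008  -0.0399] turn [ 0.03 -0.33  0.64]
```

>>> send_rows(
  moves=[
    [0.6,0.008,0.008,0,0,-0.3,0.6],
    [0.6,0,0,0,0,0,0],
    [0.6,0,0,0,0,0,0],
  ],
)

```text
time: 34.93
tool_pos: [0.534, 0.216, 0.0301]
ee_rot: [0.0, 0.001, 1.0, -0.0]
ft_force: [-0.2, 0.1, 0.3]
finger_gap: 0.0703
```

```bash
python3 roll.py w31 .533 .216 .026; python3 g.py .5333 .2161 -.012
```

```text
roll (array([0.533 , 0.2171]), 0.0257, 4428, 0.0162) expect r 0.026
t34.98 tcp [0.5348 0.2163 0.0304] xaxis 179.9 F [ 0.6  0.3 -0. ] gap 0.0701
delta [-0.0018  0.0008 -0.0184] turn [-0.01  0.11  0.08]
t34.98 tcp [0.5348 0.2163 0.0304] xaxis 179.9 F [ 0.6  0.3 -0. ] gap 0.0701
delta [-0.0015 -0.0002 -0.0424] turn [-0.01  0.11  0.08]
```

>>> send_rows(
  moves=[
    [0.6,-0.0018,-0.0002,-0.007,0,0.1,0],
    [0.6,-0.0005,0,-0.009,0,0,0],
    [0.6,-0.0005,0,-0.009,0,0,0],
    [0.6,-0.0005,0,-0.009,0,0,0],
    [0.6,0,0,0,0,0,0],
  ],
)

```text
time: 35.4
tool_pos: [0.5333, 0.2169, -0.004]
ee_rot: [0.003, 0.001, 1.0, 0.001]
ft_force: [-0.5, -0.3, -0.7]
finger_gap: 0.0703
```

```bash
python3 g.py .533 .2161 -.012
```

```text
t35.40 tcp [ 0.5333  0.2169 -0.004 ] xaxis 179.9 F [-0.5 -0.3 -0.7] gap 0.0703
delta [-0.0003 -0.0008 -0.008 ] turn [-0.1   0.33  0.06]
```

>>> send_rows(
  moves=[
    [0.6,-0.0003,-0.0008,-0.008,0,0.3,0],
    [0.6,0,0,0,0,0,0],
    [-1,0,0,0,0,0,0],
    [-1,0,0,0,0,0,0],
    [-1,0,0,0,0,0,0],
    [-1,0,0,0,0,0,0],
    [-1,0,0,0,0,0,0],
  ],
)

```text
time: 35.98
tool_pos: [0.5319, 0.2157, -0.0145]
ee_rot: [-0.002, 0.001, 1.0, 0.0]
ft_force: [0.8, -0.2, -0.6]
finger_gap: 0.0505
```

>>> send_rows(
  moves=[
    [-1,0,0,0.01,0,0,0],
    [-1,0,0,0.02,0,0,0],
    [-1,0,0,0.025,0,0,0],
    [-1,0,0,0.02,0,0,0],
    [-1,0,0,0,0,0,0],
  ],
)

```text
time: 36.4
tool_pos: [0.5305, 0.2153, 0.065]
ee_rot: [-0.003, 0.001, 1.0, 0.0]
ft_force: [1.5, -0.1, -1.1]
finger_gap: 0.0502
```

```bash
python3 inhand.py w32 .026; python3 g.py .4445 -.0044 .06
```

```text
n 6195 ztop-tcp 0.031
outer 348 off [-0.0016  0.0011] r 0.0252
hole 112 off [0.0019 0.0011] r 0.0102
slope [0.038 0.001]
t36.45 tcp [0.53   0.2151 0.0637] xaxis 179.9 F [-0.1  0.3 -0.7] gap 0.0504
delta [-0.0855 -0.2195 -0.0037] turn [ 0.   -0.36  0.06]
```

>>> send_rows(
  moves=[
    [-1,-0.009,-0.02,0.003,0,0.5,0],
    [-1,-0.0125,-0.0315,0,0,0.5,0],
    [-1,-0.0125,-0.0315,0,0,0.5,0],
    [-1,-0.0125,-0.0315,0,0,0.5,0],
    [-1,-0.0125,-0.0315,0,0,0,0],
    [-1,-0.0125,-0.0315,0,0,0,0],
    [-1,-0.0125,-0.0315,0,0,0,0],
    [-1,-0.003,-0.011,0,0,0,0],
    [-1,0,0,0,0,0,0],
    [-1,0,0,0,0,0,0],
  ],
)

```text
time: 37.28
tool_pos: [0.4357, -0.0104, 0.0625]
ee_rot: [-0.022, -0.001, 1.0, 0.002]
ft_force: [0.8, 0.6, -0.4]
finger_gap: 0.0504
```

```bash
python3 inhand.py w33 .026; python3 g.py .4426 -.0055 .05
```

```text
n 6249 ztop-tcp 0.031
outer 52 off [0.0033 0.0009] r 0.0079
outer 355 off [-0.0005  0.0009] r 0.025
hole 113 off [0.003 0.001] r 0.0101
slope [0.004 0.005]
t37.33 tcp [ 0.4358 -0.01    0.0625] xaxis -179.8 F [ 0.8  0.9 -0.3] gap 0.0506
delta [ 0.0068  0.0045 -0.0125] turn [-0.18 -2.52 -0.18]
```

>>> send_rows(
  moves=[
    [-1,0.0057,0.0046,0,0,0,0],
    [-1,0,0,0,0,0,0],
    [-1,0,0,-0.008,0,0,0],
    [-1,0,0,-0.01,0,0,0],
    [-1,0,0,0,0,0,0],
    [-1,0,0,0,0,0,0],
  ],
)

```text
time: 37.83
tool_pos: [0.4453, -0.0001, 0.0425]
ee_rot: [-0.021, -0.005, 1.0, 0.002]
ft_force: [-1.4, 0.2, 0.1]
finger_gap: 0.0504
```

```bash
python3 inhand.py w34 .026; python3 g.py .4415 -.0054 .035
```

```text
n 6247 ztop-tcp 0.031
outer 52 off [0.0032 0.0009] r 0.0079
outer 350 off [-0.0007  0.0009] r 0.025
hole 112 off [0.0029 0.001 ] r 0.0101
slope [0.005 0.005]
t37.88 tcp [ 4.451e-01 -1.000e-04  4.260e-02] xaxis -179.4 F [-0.   0.5 -0.8] gap 0.0502
delta [-0.0036 -0.0053 -0.0076] turn [-0.21 -2.39 -0.57]
```

>>> send_rows(
  moves=[
    [-1,-0.0036,-0.0053,0,0,0,-0.5],
    [-1,0,0,0,0,0,0],
    [-1,0,0,0,0,0,0],
  ],
)

```text
time: 38.13
tool_pos: [0.4414, -0.0053, 0.0428]
ee_rot: [-0.021, -0.001, 1.0, 0.002]
ft_force: [-0.0, -1.1, 0.6]
finger_gap: 0.0508
```

```bash
python3 inhand.py w35 .026; python3 g.py .4415 -.0054 .035
```

```text
n 6242 ztop-tcp 0.031
outer 15 off [-0.001  -0.0023] r 0.0028
outer 358 off [-0.0007  0.0009] r 0.0251
hole 112 off [0.0029 0.0009] r 0.0101
slope [0.006 0.003]
t38.18 tcp [ 0.4413 -0.0053  0.0428] xaxis -179.9 F [-0.1 -0.3 -1.3] gap 0.0504
delta [ 0.0002 -0.0001 -0.0078] turn [-0.22 -2.39 -0.11]
```

View pics/w35.png

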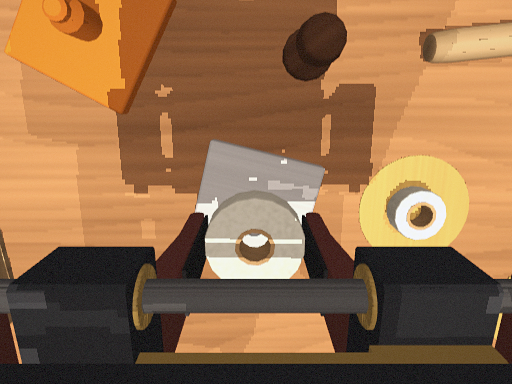

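>>> send_rows(
  moves=[
    [-1,0,0,-0.004,0,0,0],
    [-1,-0.0003,0,-0.004,0,0,0],
    [-1,-0.0003,0,-0.003,0,0,0],
    [-1,0,0,0,0,0,0],
    [-1,0,0,0,0,0,0],
  ],
)

```text
time: 38.6
tool_pos: [0.4411, -0.0058, 0.0312]
ee_rot: [-0.02, -0.0, 1.0, 0.002]
ft_force: [-1.3, 0.4, -0.7]
finger_gap: 0.0505
```

```bash
python3 inhand.py w36 .026; python3 g.py .4415 -.0054 .026
```

```text
n 6235 ztop-tcp 0.031
outer 360 off [-0.0007  0.001 ] r 0.025
hole 111 off [0.0029 0.0009] r 0.0101
slope [0.006 0.003]
t38.65 tcp [ 0.441  -0.0057  0.0312] xaxis -179.9 F [-0.   0.7  1.2] gap 0.0505
delta [ 0.0005  0.0003 -0.0052] turn [-0.21 -2.32 -0.05]
```

>>> send_rows(
  moves=[
    [-1,0.0006,0.0003,-0.003,0,0,0],
    [-1,0,0,-0.003,0,0,0],
    [-1,0,0,0,0,0,0],
    [-1,0,0,0,0,0,0],
  ],
)

```text
time: 38.98
tool_pos: [0.4419, -0.0054, 0.0246]
ee_rot: [-0.02, -0.0, 1.0, 0.002]
ft_force: [-0.5, -0.4, 0.0]
finger_gap: 0.0501
```

```bash
python3 inhand.py w37 .026; python3 g.py .4415 -.0054 .023
```

```text
n 6320 ztop-tcp 0.031
outer 45 off [-0.0018  0.0009] r 0.0022
outer 350 off [-0.0006  0.0009] r 0.0251
hole 111 off [0.0029 0.0009] r 0.0101
slope [0.006 0.004]
t39.03 tcp [ 0.4418 -0.0054  0.0246] xaxis -179.9 F [ 0.2 -0.1 -0.3] gap 0.0503
delta [-0.0003 -0.     -0.0016] turn [-0.21 -2.31 -0.05]
```

>>> send_rows(
  moves=[
    [-1,0,0,-0.0015,0,0,0],
    [-1,0,0,0,0,0,0],
    [0.4,0,0,0,0,0,0],
    [0.4,0,0,0,0,0,0],
    [0.4,0,0,0,0,0,0],
    [0.4,0,0,0,0,0,0],
    [0.4,0,0,0,0,0,0],
  ],
)

```text
time: 39.62
tool_pos: [0.4422, -0.0054, 0.0233]
ee_rot: [-0.02, -0.001, 1.0, 0.002]
ft_force: [0.5, 1.6, 0.2]
finger_gap: 0.0612
```

```bash
python3 ong.py w38 .4445 -.0044 .026; python3 g.py .4441 -.0054 .025
```

```text
n 4279 top z at axis 0.0529 slope [-0.035  0.001]
outer (array([ 0.4465, -0.0039]), 0.0307, 6647, 0.0529)
t39.67 tcp [ 0.4423 -0.0054  0.0233] xaxis -179.9 F [ 0.4  0.3 -0.3] gap 0.0614
delta [0.0018 0.     0.0017] turn [-0.2  -2.26 -0.06]
```

View pics/w38.png

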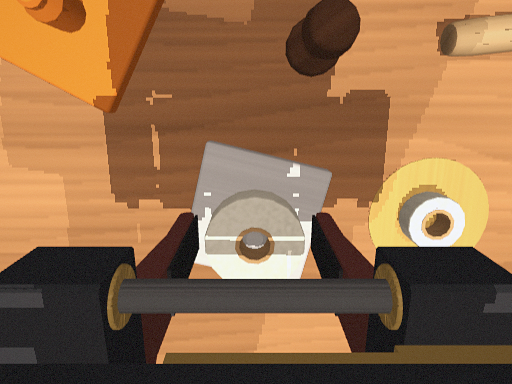

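>>> send_rows(
  moves=[
    [0.4,0.002,0,0,-0.2,-2.2,0],
    [0.4,0,0,0,0,0,0],
    [-1,0,0,0,0,0,0],
    [-1,0,0,0,0,0,0],
    [-1,0,0,0,0,0,0],
    [-1,0,0,0,0,0,0],
    [-1,0,0,0.008,0,0,0],
    [-1,0,0,0.025,0,0,0],
    [-1,0,0,0.025,0,0,0],
    [-1,0,0,0,0,0,0],
  ],
)

```text
time: 40.5
tool_pos: [0.4435, -0.0054, 0.0834]
ee_rot: [-0.004, -0.0, 1.0, 0.0]
ft_force: [1.1, 0.3, -0.5]
finger_gap: 0.0507
```

```bash
python3 inhand.py w39 .026; python3 g.py .4137 -.2617 .07
```

```text
n 6357 ztop-tcp 0.0294
outer 46 off [0.0011 0.001 ] r 0.0082
outer 343 off [-0.002  0.001] r 0.0255
hole 110 off [0.0005 0.001 ] r 0.01
slope [-0.009  0.001]
t40.55 tcp [ 0.443  -0.0053  0.082 ] xaxis -180.0 F [ 0.5 -0.6 -0.8] gap 0.0503
delta [-0.0293 -0.2564 -0.012 ] turn [-0.05 -0.45 -0.04]
```

>>> send_rows(
  moves=[
    [-1,0.004,-0.02,0,0,-0.4,0],
    [-1,0.006,-0.036,0,0,0,0],
    [-1,0.006,-0.036,0,0,0,0],
    [-1,0.006,-0.036,0,0,0,0],
    [-1,0.006,-0.036,0,0,0,0],
    [-1,0.006,-0.036,0,0,0,0],
    [-1,0.006,-0.036,0,0,0,0],
    [-1,0.006,-0.036,0,0,0,0],
    [-1,0.006,-0.036,0,0,0,0],
    [-1,0.006,-0.03,0,0,0,0],
  ],
)

```text
time: 41.38
tool_pos: [0.4947, -0.3503, 0.0748]
ee_rot: [-0.005, -0.005, 1.0, 0.004]
ft_force: [0.3, 0.3, 0.8]
finger_gap: 0.0506
```

>>> send_rows(
  moves=[
    [-1,0,0,0,0,0,0],
    [-1,0,0,0,0,0,0],
  ],
)

```text
time: 41.55
tool_pos: [0.4957, -0.3579, 0.0726]
ee_rot: [-0.004, -0.002, 1.0, 0.003]
ft_force: [-0.6, 0.6, -1.0]
finger_gap: 0.0502
```

```bash
python3 inhand.py w40 .026; python3 g.py .501 -.344 -.007
```

```text
n 6296 ztop-tcp 0.0293
outer 347 off [-0.002  0.001] r 0.0254
hole 110 off [0.0006 0.0009] r 0.0101
slope [-0.011  0.007]
t41.60 tcp [ 0.4958 -0.3579  0.0726] xaxis -179.7 F [-0.4 -0.4 -0.5] gap 0.0502
delta [ 0.0052  0.0139 -0.0796] turn [-0.3  -0.47 -0.25]
```

View pics/w40.png

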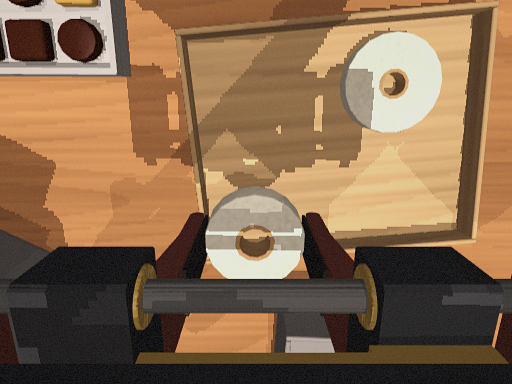

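>>> send_rows(
  moves=[
    [-1,0.0,0.0145,0,-0.3,-0.5,-0.2],
    [-1,0,0,0,0,0,0],
    [-1,0,0,-0.012,0,0,0],
    [-1,0,0,-0.015,0,0,0],
    [-1,0,0,-0.015,0,0,0],
    [-1,0,0,-0.01,0,0,0],
    [-1,0,0,0,0,0,0],
    [-1,0,0,0,0,0,0],
  ],
)

```text
time: 42.27
tool_pos: [0.4932, -0.335, 0.014]
ee_rot: [-0.002, -0.004, 1.0, 0.003]
ft_force: [-0.5, 0.1, -0.4]
finger_gap: 0.0505
```

```bash
python3 g.py .499 -.344 -.007
```

```text
t42.27 tcp [ 0.4932 -0.335   0.014 ] xaxis -179.5 F [-0.5  0.1 -0.4] gap 0.0505
delta [ 0.0058 -0.009  -0.021 ] turn [-0.29 -0.28 -0.47]
```

>>> send_rows(
  moves=[
    [-1,0.004,-0.009,-0.006,0,0,0],
    [-1,0,0,-0.007,0,0,0],
    [-1,0,0,-0.006,0,0,0],
    [-1,0,0,0,0,0,0],
    [-1,0,0,0,0,0,0],
  ],
)

```text
time: 42.68
tool_pos: [0.4988, -0.346, -0.0058]
ee_rot: [-0.002, -0.004, 1.0, 0.002]
ft_force: [-0.0, 0.4, -0.8]
finger_gap: 0.0505
```

```bash
python3 g.py .499 -.344 -.007
```

```text
t42.68 tcp [ 0.4988 -0.346  -0.0058] xaxis -179.5 F [-0.   0.4 -0.8] gap 0.0505
delta [ 0.0002  0.002  -0.0012] turn [-0.19 -0.18 -0.5 ]
```

>>> send_rows(
  moves=[
    [0.4,0,0,0,0,0,0],
    [0.4,0,0,0,0,0,0],
    [0.4,0,0,0,0,0,0],
    [0.4,0,0,0.01,0,0,0],
    [0.4,0,0,0.03,0,0,0],
    [0.4,0,0,0.035,0,0,0],
    [0.4,0,0,0.035,0,0,0],
    [0.4,0,0,0.02,0,0,0],
    [0.4,0,0,0,0,0,0],
  ],
)

```text
time: 43.43
tool_pos: [0.4971, -0.3445, 0.1328]
ee_rot: [-0.002, -0.004, 1.0, 0.002]
ft_force: [1.1, 0.1, 0.7]
finger_gap: 0.0614
```

```bash
python3 g.py .62 .28 .15;python3 -c "
from h import *
im,d,P=shot('wrist','w41');X=cloud(P,d)
print(disc(P,X,.017,.0235,(.499,-.346),.03,.02))"; python3 top.py top5 | grep 'z 0.0[12]'
```

```text
t43.43 tcp [ 0.4971 -0.3445  0.1328] xaxis -179.5 F [1.1 0.1 0.7] gap 0.0614
delta [0.1229 0.6245 0.0172] turn [-0.26 -0.26 -0.49]
(array([ 0.4988, -0.3448]), 0.0256, 2077, 0.0202)
(184, 96) area 963 z 0.0143 xy [0.8233 0.2257] diam 0.1878
(278, 157) area 265 z 0.026 xy [ 0.6277 -0.0554] diam 0.0588
(161, 167) area 112 z 0.016 xy [0.6053 0.2917] diam 0.0430
(262, 220) area 724 z 0.0122 xy [ 0.4435 -0.0053] diam 0.1082
(223, 220) area 85 z 0.0157 xy [0.4474 0.1085] diam 0.0359
(350, 229) area 378 z 0.0202 xy [ 0.4153 -0.2603] diam 0.0680
(463, 238) area 71 z 0.0181 xy [ 0.3848 -0.5881] diam 0.0370
```

>>> send_rows(
  moves=[
    [0.3,0.008,0.025,0.005,0,0,0],
    [0.3,0.008,0.039,0.003,0,0,0],
    [0.3,0.008,0.039,0.003,0,0,0],
    [0.3,0.008,0.039,0,0,0,0],
    [0.3,0.008,0.039,0,0,0,0],
    [0.3,0.008,0.039,0,0,0,0],
    [0.3,0.008,0.039,0,0,0,0],
    [0.3,0.008,0.039,0,0,0,0],
    [0.3,0.008,0.039,0,0,0,0],
    [0.3,0.008,0.039,0,0,0,0],
  ],
)

```text
time: 44.37
tool_pos: [0.5644, 0.0426, 0.1247]
ee_rot: [-0.015, 0.003, 1.0, 0.006]
ft_force: [0.0, -0.4, -0.3]
finger_gap: 0.0572
```

```bash
python3 g.py .63 .285 .15
```

```text
t44.37 tcp [0.5644 0.0426 0.1247] xaxis 179.7 F [ 0.  -0.4 -0.3] gap 0.0572
delta [0.0656 0.2424 0.0253] turn [-0.64 -1.75  0.31]
```

>>> send_rows(
  moves=[
    [0.3,0.01,0.037,0.004,-0.3,-0.9,0.2],
    [0.3,0.01,0.037,0.004,-0.3,-0.9,0.1],
    [0.3,0.01,0.037,0.004,0,0,0],
    [0.3,0.01,0.037,0.004,0,0,0],
    [0.3,0.01,0.037,0.004,0,0,0],
    [0.3,0.01,0.037,0.003,0,0,0],
    [0.3,0.003,0.01,0,0,0,0],
    [0.3,0,0,0,0,0,0],
    [0.3,0,0,0,0,0,0],
  ],
)

```text
time: 45.12
tool_pos: [0.6152, 0.2936, 0.1289]
ee_rot: [-0.013, -0.005, 1.0, -0.002]
ft_force: [-0.3, -0.5, 1.0]
finger_gap: 0.0571
```

```bash
python3 roll.py w42 .6053 .2917 .022
```

```text
roll (array([0.6055, 0.2931]), 0.0216, 1249, 0.0162) expect r 0.022
t45.17 tcp [0.6148 0.2929 0.1286] xaxis -179.5 F [ 0.1  0.6 -1. ] gap 0.057
delta [-0.0093  0.0002 -0.1166] turn [ 0.23 -1.59 -0.48]
```

View pics/w42.png

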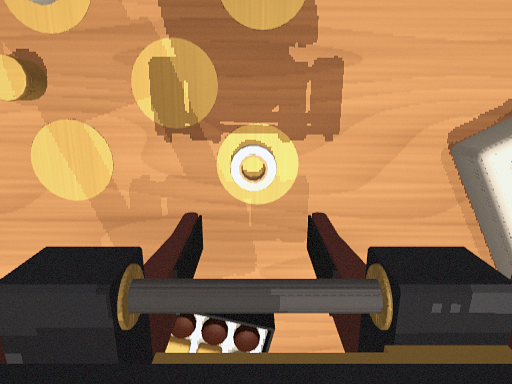

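>>> send_rows(
  moves=[
    [0.3,-0.009,-0.001,0,0.2,-1.6,-0.5],
    [0.3,0,0,0,0,0,0],
    [0.3,0,0,-0.015,0,0,0],
    [0.3,0,0,-0.02,0,0,0],
    [0.3,0,0,-0.02,0,0,0],
    [0.3,0,0,-0.02,0,0,0],
    [0.3,0,0,-0.015,0,0,0],
    [0.3,0,0,0,0,0,0],
    [0.3,0,0,0,0,0,0],
  ],
)

```text
time: 45.92
tool_pos: [0.6041, 0.2737, 0.0341]
ee_rot: [-0.004, 0.007, 1.0, -0.004]
ft_force: [-0.4, 0.2, 1.1]
finger_gap: 0.0572
```

```bash
python3 roll.py w43 .6053 .2917 .022; python3 g.py .6055 .292 -.012
```

```text
roll (array([0.6049, 0.2927]), 0.0218, 2459, 0.0162) expect r 0.022
t45.97 tcp [0.604  0.2736 0.0342] xaxis 179.2 F [-0.2 -1.1  0.1] gap 0.0569
delta [ 0.0009  0.0191 -0.0222] turn [ 0.42 -0.44  0.78]
t45.97 tcp [0.604  0.2736 0.0342] xaxis 179.2 F [-0.2 -1.1  0.1] gap 0.0569
delta [ 0.0015  0.0184 -0.0462] turn [ 0.42 -0.44  0.78]
```

>>> send_rows(
  moves=[
    [0.3,0.001,0.018,0,0.4,-0.4,0.8],
    [0.3,0,0,0,0,0,0],
    [0.3,0,0,0,0,0,0],
  ],
)

```text
time: 46.22
tool_pos: [0.6073, 0.2921, 0.0371]
ee_rot: [0.002, 0.0, 1.0, 0.001]
ft_force: [0.7, -0.3, 0.8]
finger_gap: 0.057
```

```bash
python3 g.py .605 .2918 -.012
```

```text
t46.22 tcp [0.6073 0.2921 0.0371] xaxis 180.0 F [ 0.7 -0.3  0.8] gap 0.057
delta [-0.0023 -0.0003 -0.0491] turn [-0.08  0.18  0.03]
```

>>> send_rows(
  moves=[
    [0.3,-0.0023,-0.0003,-0.006,0,0.2,0],
    [0.3,-0.0004,0,-0.01,0,0,0],
    [0.3,-0.0004,0,-0.01,0,0,0],
    [0.3,-0.0004,0,-0.01,0,0,0],
    [0.3,0,0,-0.004,0,0,0],
    [0.3,0,0,0,0,0,0],
  ],
)

```text
time: 46.72
tool_pos: [0.6043, 0.293, -0.0048]
ee_rot: [0.001, -0.001, 1.0, 0.001]
ft_force: [-0.6, -0.0, -1.1]
finger_gap: 0.0568
```

```bash
python3 g.py .605 .2918 -.012
```

```text
t46.72 tcp [ 0.6043  0.293  -0.0048] xaxis -179.9 F [-0.6 -0.  -1.1] gap 0.0568
delta [ 0.0007 -0.0012 -0.0072] turn [-0.15  0.17 -0.08]
```

>>> send_rows(
  moves=[
    [0.3,0.0007,-0.0012,-0.0065,-0.1,0.2,0],
    [0.3,0,0,0,0,0,0],
    [0.3,0,0,0,0,0,0],
    [-1,0,0,0,0,0,0],
    [-1,0,0,0,0,0,0],
    [-1,0,0,0,0,0,0],
    [-1,0,0,0,0,0,0],
    [-1,0,0,0,0,0,0],
  ],
)

```text
time: 47.38
tool_pos: [0.605, 0.2913, -0.0126]
ee_rot: [-0.001, -0.001, 1.0, 0.0]
ft_force: [0.6, -0.3, -0.3]
finger_gap: 0.0429
```

>>> send_rows(
  moves=[
    [-1,0,0,0.01,0,0,0],
    [-1,0,0,0.02,0,0,0],
    [-1,0,0,0.025,0,0,0],
    [-1,0,0,0.02,0,0,0],
    [-1,0,0,0,0,0,0],
  ],
)

```text
time: 47.8
tool_pos: [0.6035, 0.2908, 0.0665]
ee_rot: [-0.002, -0.001, 1.0, -0.0]
ft_force: [1.1, 0.8, -0.4]
finger_gap: 0.0431
```

```bash
python3 inhand.py w44 .022; python3 g.py .4445 -.0055 .06
```

```text
n 3635 ztop-tcp 0.0295
outer 320 off [-0.0006  0.001 ] r 0.0222
hole 146 off [0.0011 0.001 ] r 0.0134
slope [0.036 0.001]
t47.85 tcp [0.6029 0.2906 0.0649] xaxis -179.9 F [-0.8 -0.6  0.4] gap 0.0435
delta [-0.1584 -0.2961 -0.0049] turn [ 0.06 -0.32 -0.06]
```

>>> send_rows(
  moves=[
    [-1,-0.01,-0.02,0.003,0,0.5,0],
    [-1,-0.018,-0.033,0,0,0.5,0],
    [-1,-0.018,-0.033,0,0,0.5,0],
    [-1,-0.018,-0.033,0,0,0.3,0],
    [-1,-0.018,-0.033,0,0,0,0],
    [-1,-0.018,-0.033,0,0,0,0],
    [-1,-0.018,-0.033,0,0,0,0],
    [-1,-0.018,-0.033,0,0,0,0],
    [-1,-0.016,-0.03,0,0,0,0],
    [-1,-0.005,-0.01,0,0,0,0],
  ],
)

```text
time: 48.68
tool_pos: [0.4353, -0.0054, 0.0627]
ee_rot: [-0.02, -0.005, 1.0, 0.001]
ft_force: [0.1, 0.6, 0.1]
finger_gap: 0.0433
```

>>> send_rows(
  moves=[
    [-1,0,0,0,0,0,0],
    [-1,0,0,0,0,0,0],
  ],
)

```text
time: 48.85
tool_pos: [0.4321, -0.0074, 0.0617]
ee_rot: [-0.022, -0.002, 1.0, 0.001]
ft_force: [-0.1, 0.2, -0.5]
finger_gap: 0.0432
```

```bash
python3 inhand.py w45 .022; python3 g.py .4422 -.0054 .05
```

```text
n 3680 ztop-tcp 0.0295
outer 330 off [0.0003 0.001 ] r 0.0221
hole 146 off [0.0022 0.001 ] r 0.0133
slope [0.003 0.005]
t48.90 tcp [ 0.4323 -0.0071  0.0617] xaxis -179.7 F [-0.   0.8 -0.4] gap 0.0433
delta [ 0.0099  0.0017 -0.0117] turn [-0.16 -2.48 -0.32]
```

>>> send_rows(
  moves=[
    [-1,0.0099,0.0017,-0.006,0,0,-0.3],
    [-1,0,0,-0.008,0,0,0],
    [-1,0,0,0,0,0,0],
    [-1,0,0,0,0,0,0],
  ],
)

```text
time: 49.23
tool_pos: [0.4465, -0.0023, 0.0457]
ee_rot: [-0.02, -0.002, 1.0, 0.002]
ft_force: [0.3, 0.0, -0.9]
finger_gap: 0.0428
```

```bash
python3 inhand.py w46 .022; python3 g.py .4422 -.0054 .04
```

```text
n 3697 ztop-tcp 0.0295
outer 18 off [-0.0033 -0.0043] r 0.0038
outer 35 off [0.001  0.0021] r 0.0094
outer 325 off [0.0003 0.001 ] r 0.0221
hole 16 off [0.0015 0.0225] r 0.0014
hole 145 off [0.0021 0.0009] r 0.0133
slope [0.005 0.004]
t49.28 tcp [ 0.4461 -0.0022  0.0456] xaxis -179.8 F [-0.6  0.1 -1.5] gap 0.0435
delta [-0.0039 -0.0032 -0.0056] turn [-0.2  -2.37 -0.21]
```

>>> send_rows(
  moves=[
    [-1,-0.0039,-0.0032,0,0,0,-0.2],
    [-1,0,0,0,0,0,0],
    [-1,0,0,0,0,0,0],
  ],
)

```text
time: 49.53
tool_pos: [0.4419, -0.0047, 0.0452]
ee_rot: [-0.021, -0.001, 1.0, 0.002]
ft_force: [0.1, 0.5, 1.0]
finger_gap: 0.0432
```

```bash
python3 g.py .4422 -.0054 .04
```

```text
t49.53 tcp [ 0.4419 -0.0047  0.0452] xaxis -179.9 F [0.1 0.5 1. ] gap 0.0432
delta [ 0.0003 -0.0007 -0.0052] turn [-0.21 -2.42 -0.12]
```

>>> send_rows(
  moves=[
    [-1,0.0003,-0.0006,-0.004,0,0,0],
    [-1,-0.0002,0,-0.004,0,0,0],
    [-1,-0.0003,0,-0.004,0,0,0],
    [-1,-0.0003,0,-0.004,0,0,0],
    [-1,0,0,0,0,0,0],
    [-1,0,0,0,0,0,0],
  ],
)

```text
time: 50.03
tool_pos: [0.4411, -0.0056, 0.0279]
ee_rot: [-0.021, -0.001, 1.0, 0.002]
ft_force: [-0.5, 0.2, -0.0]
finger_gap: 0.0435
```

```bash
python3 inhand.py w47 .022; python3 g.py .4422 -.0054 .0
```

```text
n 3705 ztop-tcp 0.0294
outer 338 off [0.0004 0.0009] r 0.0222
hole 144 off [0.0022 0.0009] r 0.0133
slope [0.005 0.004]
t50.08 tcp [ 0.441  -0.0056  0.0279] xaxis -179.9 F [-0.1  0.7 -0.7] gap 0.043
delta [ 0.0012  0.0002 -0.0279] turn [-0.2  -2.4  -0.07]
```

>>> send_rows(
  moves=[
    [-1,0.0012,0,-0.003,0,0,0],
    [-1,0,0,-0.004,0,0,0],
    [-1,-0.0002,0,-0.005,0,0,0],
    [-1,-0.0002,0,-0.005,0,0,0],
    [-1,0,0,0,0,0,0],
    [-1,0,0,0,0,0,0],
  ],
)

```text
time: 50.58
tool_pos: [0.4423, -0.0057, 0.0092]
ee_rot: [-0.021, -0.001, 1.0, 0.002]
ft_force: [0.4, 0.0, -0.3]
finger_gap: 0.0428
```

```bash
python3 inhand.py w48 .022; python3 g.py .4422 -.0054 .0
```

```text
n 4260 ztop-tcp 0.0294
outer 142 off [0.0007 0.0009] r 0.0084
outer 335 off [0.0004 0.001 ] r 0.0222
hole 144 off [0.0022 0.0009] r 0.0133
slope [0.006 0.004]
t50.63 tcp [ 0.4422 -0.0056  0.0092] xaxis -179.9 F [ 1.  -0.1  0.2] gap 0.0433
delta [-0.      0.0002 -0.0092] turn [-0.2  -2.36 -0.07]
```

>>> send_rows(
  moves=[
    [-1,0,0,-0.004,0,0,0],
    [-1,0,0,-0.004,0,0,0],
    [-1,0,0,0,0,0,0],
    [0.3,0,0,0,0,0,0],
    [0.3,0,0,0,0,0,0],
    [0.3,0,0,0,0,0,0],
    [0.3,0,0,0,0,0,0],
    [0.3,0,0,0,0,0,0],
  ],
)

```text
time: 51.3
tool_pos: [0.4426, -0.0057, 0.0007]
ee_rot: [-0.02, -0.001, 1.0, 0.002]
ft_force: [-0.8, -0.7, -0.2]
finger_gap: 0.0572
```

```bash
python3 ong.py w49 .4445 -.0044 .022; python3 g.py .444 -.0054 .0
```

```text
n 2420 top z at axis 0.0282 slope [0.003 0.003]
outer (array([ 0.444 , -0.0046]), 0.0256, 4098, 0.0281)
t51.35 tcp [ 0.4427 -0.0057  0.0007] xaxis -179.9 F [-0.8 -0.3  0.6] gap 0.0573
delta [ 0.0013  0.0003 -0.0007] turn [-0.19 -2.31 -0.08]
```

>>> send_rows(
  moves=[
    [0.3,0.0013,0.0003,0,-0.2,-2.3,0],
    [0.3,0,0,0,0,0,0],
    [-1,0,0,0,0,0,0],
    [-1,0,0,0,0,0,0],
    [-1,0,0,0,0,0,0],
    [-1,0,0,0,0,0,0],
    [-1,0,0,0,0,0,0],
  ],
)

```text
time: 51.93
tool_pos: [0.4455, -0.0057, 0.0012]
ee_rot: [0.0, -0.001, 1.0, -0.0]
ft_force: [0.2, 0.7, -1.0]
finger_gap: 0.0433
```

>>> send_rows(
  moves=[
    [-1,0,0,0.008,0,0,0],
    [-1,0,0,0.02,0,0,0],
    [-1,0,0,0.025,0,0,0],
    [-1,0,0,0.025,0,0,0],
    [-1,0,0,0.008,0,0,0],
    [-1,0,0,0,0,0,0],
  ],
)

```text
time: 52.43
tool_pos: [0.444, -0.0055, 0.092]
ee_rot: [-0.002, -0.001, 1.0, 0.0]
ft_force: [0.6, 0.5, -1.0]
finger_gap: 0.0432
```

```bash
python3 inhand.py w50 .022; python3 g.py .6277 -.0544 .09
```

```text
n 3534 ztop-tcp 0.027
outer 71 off [-0.0003  0.001 ] r 0.0112
outer 329 off [-0.0014  0.0009] r 0.0222
hole 143 off [-0.0004  0.001 ] r 0.0134
slope [0.014 0.002]
t52.48 tcp [ 0.4441 -0.0055  0.0915] xaxis -179.9 F [0.5 0.4 0.4] gap 0.0432
delta [ 0.1836 -0.0489 -0.0015] turn [-0.01 -0.24 -0.06]
```

>>> send_rows(
  moves=[
    [-1,0.02,-0.005,0,0,0,0],
    [-1,0.032,-0.009,0.002,0,0,0],
    [-1,0.032,-0.009,0.002,0,0,0],
    [-1,0.032,-0.009,0.002,0,0,0],
    [-1,0.032,-0.009,0,0,0,0],
    [-1,0.03,-0.008,0,0,0,0],
    [-1,0.008,-0.001,0,0,-0.7,0],
    [-1,0,0,0,0,-0.5,0],
    [-1,0,0,0,0,0,0],
    [-1,0,0,0,0,0,0],
  ],
)

```text
time: 53.32
tool_pos: [0.6267, -0.0557, 0.0884]
ee_rot: [-0.0, -0.001, 1.0, 0.002]
ft_force: [-0.0, -0.4, -0.1]
finger_gap: 0.0434
```

```bash
python3 inhand.py w51 .022; python3 g.py .6281 -.0554 .065
```

```text
n 3533 ztop-tcp 0.0269
outer 317 off [-0.0014  0.0008] r 0.0222
hole 145 off [-0.0005  0.0009] r 0.0134
slope [0.015 0.005]
t53.37 tcp [ 0.6261 -0.0555  0.0884] xaxis -179.9 F [-0.2  1.4  0. ] gap 0.0435
delta [ 0.002   0.0001 -0.0234] turn [-0.23 -0.08 -0.09]
```

>>> send_rows(
  moves=[
    [-1,0.001,0,-0.006,0,0,0],
    [-1,0,0,-0.008,0,0,0],
    [-1,-0.0003,0,-0.007,0,0,0],
    [-1,0,0,0,0,0,0],
    [-1,0,0,0,0,0,0],
  ],
)

```text
time: 53.78
tool_pos: [0.6215, -0.0538, 0.0649]
ee_rot: [-0.003, -0.001, 1.0, 0.002]
ft_force: [-0.4, -0.9, -0.0]
finger_gap: 0.0431
```

```bash
python3 g.py .6281 -.0554 .06
```

```text
t53.78 tcp [ 0.6215 -0.0538  0.0649] xaxis -179.9 F [-0.4 -0.9 -0. ] gap 0.0431
delta [ 0.0066 -0.0016 -0.0049] turn [-0.28 -0.35 -0.14]
```

>>> send_rows(
  moves=[
    [-1,0.0066,-0.0016,0.001,-0.2,-0.4,-0.1],
    [-1,0,0,0,0,0,0],
    [-1,0,0,0,0,0,0],
  ],
)

```text
time: 54.03
tool_pos: [0.6282, -0.0553, 0.0658]
ee_rot: [0.0, -0.0, 1.0, 0.001]
ft_force: [-0.7, -0.9, 0.2]
finger_gap: 0.0429
```

```bash
python3 g.py .6281 -.0554 .06
```

```text
t54.03 tcp [ 0.6282 -0.0553  0.0658] xaxis -180.0 F [-0.7 -0.9  0.2] gap 0.0429
delta [-0.0001 -0.0001 -0.0058] turn [-0.07  0.05 -0.04]
```

>>> send_rows(
  moves=[
    [-1,0,0,-0.004,0,0,0],
    [-1,-0.0003,0,-0.005,0,0,0],
    [-1,-0.0003,0,-0.005,0,0,0],
    [-1,-0.0003,0,-0.004,0,0,0],
    [-1,0,0,0,0,0,0],
    [-1,0,0,0,0,0,0],
  ],
)

```text
time: 54.53
tool_pos: [0.6281, -0.0555, 0.0464]
ee_rot: [0.001, -0.0, 1.0, 0.0]
ft_force: [-0.9, -0.1, -0.2]
finger_gap: 0.0431
```

```bash
python3 g.py .6281 -.0554 .017; python3 inhand.py w52 .022
```

```text
t54.53 tcp [ 0.6281 -0.0555  0.0464] xaxis -180.0 F [-0.9 -0.1 -0.2] gap 0.0431
delta [-0.      0.0001 -0.0294] turn [-0.05  0.13 -0.04]
n 4041 ztop-tcp 0.0268
outer 83 off [-0.0022  0.0008] r 0.0066
outer 307 off [-0.0014  0.001 ] r 0.0222
hole 143 off [-0.0006  0.001 ] r 0.0135
slope [ 0.013 -0.001]
```

>>> send_rows(
  moves=[
    [-1,0,0,-0.005,0,0.1,0],
    [-1,-0.0003,0,-0.007,0,0,0],
    [-1,-0.0003,0,-0.007,0,0,0],
    [-1,-0.0003,0,-0.006,0,0,0],
    [-1,0,0,0,0,0,0],
    [-1,0,0,0,0,0,0],
  ],
)

```text
time: 55.08
tool_pos: [0.6269, -0.0555, 0.0185]
ee_rot: [0.0, -0.0, 1.0, 0.0]
ft_force: [0.3, -0.1, 0.0]
finger_gap: 0.0432
```

```bash
python3 g.py .6281 -.0554 .017; python3 inhand.py w53 .022
```

```text
t55.08 tcp [ 0.6269 -0.0555  0.0185] xaxis -180.0 F [ 0.3 -0.1  0. ] gap 0.0432
delta [ 0.0012  0.0001 -0.0015] turn [-0.05  0.01 -0.03]
n 3308 ztop-tcp 0.027
outer 123 off [-0.0002  0.001 ] r 0.0091
outer 435 off [-0.0009  0.0011] r 0.0203
slope [0.023 0.002]
```

>>> send_rows(
  moves=[
    [-1,0.0008,0,-0.001,0,0,0],
    [0.3,0,0,0,0,0,0],
    [0.3,0,0,0,0,0,0],
    [0.3,0,0,0,0,0,0],
    [0.3,0,0,0,0,0,0],
    [0.3,0,0,0,0,0,0],
  ],
)

```text
time: 55.63
tool_pos: [0.6287, -0.0557, 0.0185]
ee_rot: [0.001, -0.0, 1.0, 0.0]
ft_force: [-0.1, 0.4, 0.5]
finger_gap: 0.057
```

```bash
python3 ong.py w54 .628 -.0544 .022 .03 .06; python3 g.py .628 -.0554 .15
```

```text
n 1780 top z at axis 0.0422 slope [ 0. -0.]
outer (array([ 0.6296, -0.0546]), 0.0276, 3317, 0.0422)
t55.68 tcp [ 0.6288 -0.0557  0.0185] xaxis -180.0 F [ 0.8 -0.3  0.7] gap 0.0571
delta [-0.0008  0.0003  0.1315] turn [-0.03  0.12 -0.03]
```

View pics/w54.png

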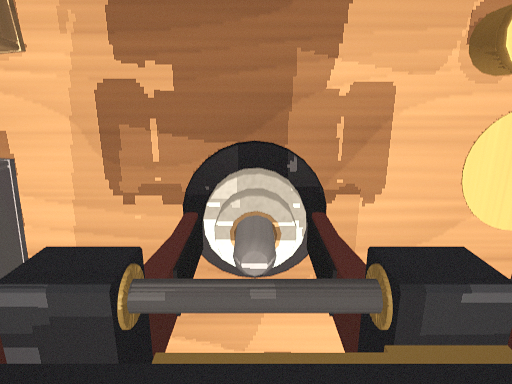

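>>> send_rows(
  moves=[
    [0.3,0,0,0.01,0,0,0],
    [0.3,0,0,0.03,0,0,0],
    [0.3,0,0,0.035,0,0,0],
    [0.2,0,0,0.03,0,0,0],
    [0.2,-0.026,0.026,0.005,0,0,0],
    [0.2,-0.026,0.026,0,0,0,0],
    [0.2,-0.026,0.026,0,0,0,0],
    [0.2,-0.026,0.026,0,0,0,0],
    [0.2,-0.026,0.026,0,0,0,0],
    [0.2,-0.02,0.02,0,0,0,0],
  ],
)

```text
time: 56.52
tool_pos: [0.4803, 0.0939, 0.1414]
ee_rot: [0.008, 0.004, 1.0, -0.0]
ft_force: [0.3, 1.0, -0.1]
finger_gap: 0.0527
```

>>> send_rows(
  moves=[
    [0.2,0,0,0,0,0,0],
    [0.2,0,0,0,0,0,0],
  ],
)

```text
time: 56.68
tool_pos: [0.4747, 0.0974, 0.1429]
ee_rot: [0.007, 0.001, 1.0, 0.0]
ft_force: [-0.2, 0.1, -0.8]
finger_gap: 0.0528
```

```bash
python3 top.py top6 | grep 'z 0.0[1-4]'; python3 roll.py w55 .4474 .1085 .018
```

```text
(184, 96) area 941 z 0.0141 xy [0.8234 0.2257] diam 0.1878
(278, 157) area 259 z 0.0289 xy [ 0.6272 -0.055 ] diam 0.0583
(378, 200) area 210 z 0.0197 xy [ 0.4999 -0.3461] diam 0.0527
(262, 221) area 581 z 0.0121 xy [ 0.4429 -0.0067] diam 0.1059
(350, 229) area 397 z 0.02 xy [ 0.4146 -0.2608] diam 0.0695
roll (array([0.4473, 0.1094]), 0.0176, 880, 0.0162) expect r 0.018
t56.78 tcp [0.4757 0.0966 0.1427] xaxis 179.8 F [ 0.4 -0.6 -0.1] gap 0.0527
delta [-0.0284  0.0128 -0.1307] turn [-0.01  0.82  0.25]
```

View pics/w55.png

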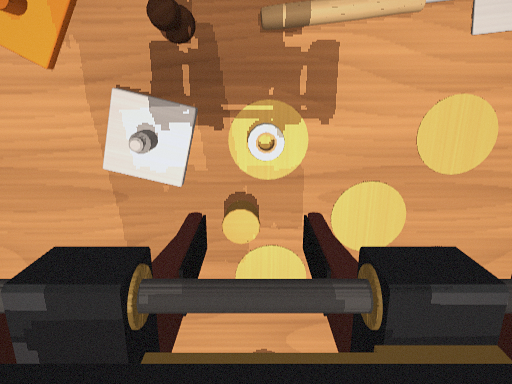

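>>> send_rows(
  moves=[
    [0.2,-0.014,0.006,0,0,0.4,0.2],
    [0.2,-0.014,0.006,-0.005,0,0.4,0],
    [0.2,0,0,-0.015,0,0,0],
    [0.2,0,0,-0.02,0,0,0],
    [0.2,0,0,-0.025,0,0,0],
    [0.2,0,0,-0.02,0,0,0],
    [0.2,0,0,-0.02,0,0,0],
    [0.2,0,0,0,0,0,0],
    [0.2,0,0,0,0,0,0],
  ],
)

```text
time: 57.53
tool_pos: [0.4457, 0.1071, 0.0339]
ee_rot: [0.0, 0.005, 1.0, 0.0]
ft_force: [-0.1, 0.3, 0.0]
finger_gap: 0.0526
```

```bash
python3 roll.py w56 .4474 .1085 .018;python3 g.py .4473 .1083 -.012
```

```text
roll (array([0.4466, 0.1093]), 0.0178, 1841, 0.0161) expect r 0.018
t57.58 tcp [0.4455 0.107  0.034 ] xaxis 179.5 F [-0.1  1.6 -0.2] gap 0.0527
delta [ 0.0011  0.0023 -0.022 ] turn [-0.   -0.01  0.53]
t57.58 tcp [0.4455 0.107  0.034 ] xaxis 179.5 F [-0.1  1.6 -0.2] gap 0.0527
delta [ 0.0018  0.0013 -0.046 ] turn [-0.   -0.01  0.53]
```

>>> send_rows(
  moves=[
    [0.2,0.0012,0.0012,0,0,0,0.5],
    [0.2,0,0,0,0,0,0],
    [0.2,-0.0004,0,-0.008,0,0,0],
    [0.2,-0.0004,0,-0.01,0,0,0],
    [0.2,-0.0004,0,-0.01,0,0,0],
    [0.2,-0.0004,0,-0.008,0,0,0],
    [0.2,0,0,0,0,0,0],
    [0.2,0,0,0,0,0,0],
  ],
)

```text
time: 58.25
tool_pos: [0.4508, 0.1089, 0.0012]
ee_rot: [0.006, 0.0, 1.0, 0.001]
ft_force: [0.1, -0.4, 0.4]
finger_gap: 0.0528
```

```bash
python3 g.py .4468 .1082 -.012
```

```text
t58.25 tcp [0.4508 0.1089 0.0012] xaxis 180.0 F [ 0.1 -0.4  0.4] gap 0.0528
delta [-0.004  -0.0007 -0.0132] turn [-0.07  0.72  0.  ]
```

>>> send_rows(
  moves=[
    [0.2,-0.004,-0.0007,-0.006,0,0.7,0],
    [0.2,0,0,0,0,0,0],
    [0.2,0,0,-0.006,0,0,0],
    [0.2,0,0,0,0,0,0],
  ],
)

```text
time: 58.58
tool_pos: [0.4474, 0.1082, -0.0108]
ee_rot: [0.001, 0.0, 1.0, 0.001]
ft_force: [-0.5, -0.5, -0.4]
finger_gap: 0.0528
```

```bash
python3 g.py .4468 .1082 -.012
```

```text
t58.58 tcp [ 0.4474  0.1082 -0.0108] xaxis 180.0 F [-0.5 -0.5 -0.4] gap 0.0528
delta [-0.0006 -0.     -0.0012] turn [-0.08  0.07  0.  ]
```

>>> send_rows(
  moves=[
    [-1,0,0,0,0,0,0],
    [-1,0,0,0,0,0,0],
    [-1,0,0,0,0,0,0],
    [-1,0,0,0,0,0,0],
    [-1,0,0,0.01,0,0,0],
    [-1,0,0,0.02,0,0,0],
    [-1,0,0,0.025,0,0,0],
    [-1,0,0,0.02,0,0,0],
    [-1,0,0,0,0,0,0],
  ],
)

```text
time: 59.33
tool_pos: [0.4456, 0.1081, 0.0659]
ee_rot: [-0.001, 0.0, 1.0, 0.001]
ft_force: [0.9, -0.8, 0.1]
finger_gap: 0.0355
```

```bash
python3 inhand.py w57 .018; python3 g.py .4445 -.0055 .06
```

```text
n 2586 ztop-tcp 0.027
outer 35 off [-0.008   0.0189] r 0.0019
outer 247 off [-0.0012  0.0005] r 0.0181
hole 110 off [-0.0001  0.001 ] r 0.0101
slope [ 0.022 -0.001]
t59.38 tcp [0.4451 0.108  0.0647] xaxis 180.0 F [-0.3  0.5 -0.2] gap 0.0354
delta [-0.0006 -0.1135 -0.0047] turn [-0.06 -0.22  0.01]
```

>>> send_rows(
  moves=[
    [-1,0,-0.018,0.002,0,0.4,0],
    [-1,0,-0.032,0,0,0.4,0],
    [-1,0,-0.032,0,0,0.3,0],
    [-1,0,-0.024,-0.003,0,0,0],
    [-1,0,0,-0.003,0,0,0],
    [-1,0,0,0,0,0,0],
    [-1,0,0,0,0,0,0],
  ],
)

```text
time: 59.97
tool_pos: [0.4427, -0.0007, 0.0558]
ee_rot: [-0.013, -0.001, 1.0, 0.001]
ft_force: [0.2, -0.7, -0.3]
finger_gap: 0.0352
```

```bash
python3 inhand.py w58 .018; python3 g.py .4441 -.0054 .045
```

```text
n 2656 ztop-tcp 0.0271
outer 50 off [0.0009 0.0009] r 0.0081
outer 283 off [-0.0008  0.0012] r 0.0184
hole 111 off [0.0004 0.001 ] r 0.0101
slope [0.002 0.005]
t60.02 tcp [ 4.424e-01 -3.000e-04  5.580e-02] xaxis -179.9 F [ 0.6 -0.2 -0.2] gap 0.0353
delta [ 0.0017 -0.0051 -0.0108] turn [-0.14 -1.55 -0.14]
```

>>> send_rows(
  moves=[
    [-1,0.0017,-0.0051,-0.004,0,0,-0.1],
    [-1,0,0,-0.005,0,0,0],
    [-1,0,0,-0.004,0,0,0],
    [-1,0,0,0,0,0,0],
    [-1,0,0,0,0,0,0],
  ],
)

```text
time: 60.43
tool_pos: [0.4435, -0.0025, 0.0407]
ee_rot: [-0.014, -0.003, 1.0, 0.002]
ft_force: [0.0, -0.7, -0.2]
finger_gap: 0.0353
```

```bash
python3 inhand.py w59 .018; python3 g.py .4441 -.0054 .035
```

```text
n 2668 ztop-tcp 0.027
outer 22 off [-0.0024  0.0003] r 0.0048
outer 292 off [-0.0007  0.0009] r 0.0184
hole 109 off [0.0005 0.0009] r 0.01
slope [0.001 0.003]
t60.48 tcp [ 0.4435 -0.0025  0.0407] xaxis -179.7 F [ 0.5 -0.4  0.5] gap 0.0352
delta [ 0.0006 -0.0029 -0.0057] turn [-0.19 -1.64 -0.3 ]
```

>>> send_rows(
  moves=[
    [-1,0.0006,-0.0029,0,0,0,-0.3],
    [-1,0,0,0,0,0,0],
    [-1,0,0,0,0,0,0],
  ],
)

```text
time: 60.73
tool_pos: [0.4443, -0.0053, 0.0409]
ee_rot: [-0.014, -0.0, 1.0, 0.002]
ft_force: [-0.4, -0.7, -0.3]
finger_gap: 0.0352
```

```bash
python3 g.py .4441 -.0054 .035
```

```text
t60.73 tcp [ 0.4443 -0.0053  0.0409] xaxis -180.0 F [-0.4 -0.7 -0.3] gap 0.0352
delta [-0.0002 -0.0001 -0.0059] turn [-0.19 -1.62 -0.01]
```

Down to underside ≈ 0.039 (TCP 0.028).

>>> send_rows(
  moves=[
    [-1,0,0,-0.004,0,0,0],
    [-1,-0.0002,0,-0.004,0,0,0],
    [-1,-0.0002,0,-0.004,0,0,0],
    [-1,0,0,0,0,0,0],
    [-1,0,0,0,0,0,0],
  ],
)

```text
time: 61.15
tool_pos: [0.4443, -0.0055, 0.028]
ee_rot: [-0.014, 0.0, 1.0, 0.002]
ft_force: [-1.2, -0.3, -0.8]
finger_gap: 0.0353
```

```bash
python3 inhand.py w60 .018; python3 g.py .4441 -.0054 .027
```

```text
n 2646 ztop-tcp 0.0271
outer 15 off [0.0097 0.0194] r 0.0014
outer 16 off [-0.3496  0.0016] r 0.3425
outer 293 off [-0.0007  0.0008] r 0.0184
hole 109 off [0.0004 0.001 ] r 0.01
slope [0.004 0.002]
t61.20 tcp [ 0.4442 -0.0056  0.028 ] xaxis 180.0 F [-0.1 -0.5 -0. ] gap 0.0354
delta [-0.0001  0.0002 -0.001 ] turn [-0.18 -1.56  0.01]
```

>>> send_rows(
  moves=[
    [-1,0,0,-0.001,0,0,0],
    [-1,0,0,0,0,0,0],
    [0.1,0,0,0,0,0,0],
    [0.1,0,0,0,0,0,0],
    [0.1,0,0,0,0,0,0],
    [0.1,0,0,0,0,0,0],
    [0.1,0,0,0,0,0,0],
  ],
)

```text
time: 61.78
tool_pos: [0.4445, -0.0055, 0.0272]
ee_rot: [-0.013, 0.0, 1.0, 0.002]
ft_force: [0.0, 0.7, 0.1]
finger_gap: 0.0482
```

```bash
python3 ong.py w61 .4445 -.0044 .018; python3 g.py .4445 -.0054 .025
```

```text
n 940 top z at axis 0.0529 slope [-0.018  0.003]
outer (array([ 0.4438, -0.005 ]), 0.0222, 3042, 0.0529)
t61.83 tcp [ 0.4445 -0.0056  0.0272] xaxis 180.0 F [-0.3 -0.9  0.2] gap 0.0484
delta [-0.      0.0002 -0.0022] turn [-0.18 -1.52  0.01]
```

View pics/w61.png

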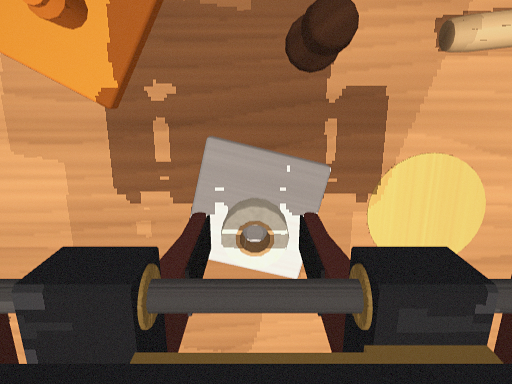

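>>> send_rows(
  moves=[
    [0.1,0.0008,0,-0.002,-0.2,-1.5,0],
    [0.1,0,0,0,0,0,0],
    [-1,0,0,0,0,0,0],
    [-1,0,0,0,0,0,0],
    [-1,0,0,0,0,0,0],
    [-1,0,0,0,0,0,0],
    [-1,0,0,0.008,0,0,0],
    [-1,0,0,0.025,0,0,0],
    [-1,0,0,0.025,0,0,0],
    [-1,0,0,0,0,0,0],
  ],
)

```text
time: 62.67
tool_pos: [0.4446, -0.0055, 0.0856]
ee_rot: [-0.003, 0.0, 1.0, 0.0]
ft_force: [2.0, -0.2, -0.1]
finger_gap: 0.0353
```

```bash
python3 inhand.py w62 .018; python3 g.py .4215 -.347 .08
```

```text
n 2681 ztop-tcp 0.0274
outer 50 off [-0.0006  0.001 ] r 0.0079
outer 282 off [-0.0021  0.0011] r 0.0184
hole 109 off [-0.0009  0.001 ] r 0.01
slope [0.008 0.005]
t62.72 tcp [ 0.4441 -0.0055  0.0843] xaxis 180.0 F [ 0.7 -0.5 -0.9] gap 0.0352
delta [-0.0226 -0.3415 -0.0043] turn [-0.03 -0.35  0.03]
```

>>> send_rows(
  moves=[
    [-1,-0.001,-0.02,0,0,-0.3,0],
    [-1,-0.002,-0.036,0,0,0,0],
    [-1,-0.002,-0.036,0,0,0,0],
    [-1,-0.002,-0.036,0,0,0,0],
    [-1,-0.002,-0.036,0,0,0,0],
    [-1,-0.002,-0.036,0,0,0,0],
    [-1,-0.002,-0.036,0,0,0,0],
    [-1,-0.002,-0.036,0,0,0,0],
    [-1,-0.002,-0.036,0,0,0,0],
    [-1,-0.002,-0.022,0,0,0,0],
  ],
)

```text
time: 63.55
tool_pos: [0.4196, -0.3441, 0.0803]
ee_rot: [-0.002, -0.004, 1.0, 0.002]
ft_force: [0.2, 0.0, -0.2]
finger_gap: 0.0357
```

>>> send_rows(
  moves=[
    [-1,0,0,0,0,0,0],
    [-1,0,0,0,0,0,0],
  ],
)

```text
time: 63.72
tool_pos: [0.4189, -0.3495, 0.0788]
ee_rot: [-0.002, -0.001, 1.0, 0.002]
ft_force: [0.3, 0.1, -0.9]
finger_gap: 0.0351
```

```bash
python3 inhand.py w63 .018; python3 g.py .4215 -.347 .0
```

```text
n 2631 ztop-tcp 0.0274
outer 21 off [-0.0097 -0.0176] r 0.0015
outer 268 off [-0.002   0.0011] r 0.0182
hole 108 off [-0.0009  0.001 ] r 0.01
slope [0.013 0.006]
t63.77 tcp [ 0.419  -0.3492  0.0788] xaxis -179.8 F [-0.2 -0.8 -0.5] gap 0.0352
delta [ 0.0025  0.0022 -0.0788] turn [-0.18 -0.18 -0.21]
```

>>> send_rows(
  moves=[
    [-1,0,0,-0.012,0,0,0],
    [-1,0,0,-0.015,0,0,0],
    [-1,0,0,-0.015,0,0,0],
    [-1,0,0,-0.012,0,0,0],
    [-1,0,0,0,0,0,0],
    [-1,0,0,0,0,0,0],
  ],
)

```text
time: 64.27
tool_pos: [0.4182, -0.3379, 0.022]
ee_rot: [-0.003, -0.005, 1.0, 0.005]
ft_force: [-0.5, 1.0, 0.3]
finger_gap: 0.0354
```

```bash
python3 g.py .4215 -.347 -.006
```

```text
t64.27 tcp [ 0.4182 -0.3379  0.022 ] xaxis -179.4 F [-0.5  1.   0.3] gap 0.0354
delta [ 0.0033 -0.0091 -0.028 ] turn [-0.54 -0.39 -0.57]
```

>>> send_rows(
  moves=[
    [-1,0.002,-0.0091,0,-0.5,-0.4,-0.6],
    [-1,0,0,0,0,0,0],
    [-1,0,0,-0.008,0,0,0],
    [-1,0,0,-0.008,0,0,0],
    [-1,0,0,-0.008,0,0,0],
    [-1,0,0,0,0,0,0],
    [-1,0,0,0,0,0,0],
  ],
)

```text
time: 64.85
tool_pos: [0.422, -0.3466, -0.0018]
ee_rot: [0.002, -0.0, 1.0, -0.001]
ft_force: [0.7, -1.0, 0.2]
finger_gap: 0.0351
```

```bash
python3 g.py .4215 -.347 -.006
```

```text
t64.85 tcp [ 0.422  -0.3466 -0.0018] xaxis -179.9 F [ 0.7 -1.   0.2] gap 0.0351
delta [-0.0005 -0.0004 -0.0042] turn [ 0.13  0.19 -0.05]
```

>>> send_rows(
  moves=[
    [-1,0,0,-0.004,0,0,0],
    [0.1,0,0,0,0,0,0],
    [0.1,0,0,0,0,0,0],
    [0.1,0,0,0,0,0,0],
    [0.1,0,0,0.01,0,0,0],
    [0.1,0,0,0.03,0,0,0],
    [0.1,0,0,0.035,0,0,0],
    [0.1,0,0,0.035,0,0,0],
    [0.1,0.02,0.02,0.03,0,0,0],
    [0.1,0.03,0.02,0.02,0,0,0],
  ],
)

```text
time: 65.68
tool_pos: [0.4641, -0.3049, 0.1582]
ee_rot: [-0.003, 0.003, 1.0, 0.003]
ft_force: [0.6, 0.5, -0.9]
finger_gap: 0.0481
```

>>> send_rows(
  moves=[
    [0.1,0.03,0.01,0.01,0,0,0],
    [0.1,0,0,0,0,0,0],
    [0.1,0,0,0,0,0,0],
  ],
)

```text
time: 65.93
tool_pos: [0.5025, -0.2937, 0.1794]
ee_rot: [0.004, 0.001, 1.0, -0.001]
ft_force: [-0.5, 0.8, 0.1]
finger_gap: 0.0481
```

```bash
python3 top.py top7 | grep 'z 0.0[1-4]'
python3 - <<'E'
from h import *
s();im,d,P=shot('wrist','w64');im,d,P=shot('scene','s64')
im,d,P=shot('top');c=im[90:290,130:410];cv2.imwrite('pics/topc2.png',cv2.resize(c,None,fx=2.8,fy=2.8,interpolation=cv2.INTER_CUBIC))
X=cloud(P,d);print('D',disc(P,X,.038,.046,(.628,-.055),.03,.042)); print('core',disc(P,X,.04,.054,(.648,-.262),.03,.048))
E
```

```text
(184, 96) area 947 z 0.0142 xy [0.8234 0.2257] diam 0.1878
(278, 157) area 260 z 0.0301 xy [ 0.6268 -0.055 ] diam 0.0583
(378, 202) area 64 z 0.0199 xy [ 0.4912 -0.3452] diam 0.0467
(262, 220) area 723 z 0.0122 xy [ 0.4437 -0.0057] diam 0.1082
(350, 229) area 358 z 0.0202 xy [ 0.4149 -0.2606] diam 0.0662
t65.98 tcp [ 0.5028 -0.294   0.1794] xaxis 179.8 F [ 0.5 -0.4  0.6] gap 0.0479
D (array([ 0.6268, -0.0546]), 0.0213, 117, 0.042)
core (array([ 0.6468, -0.2579]), 0.0178, 72, 0.0474)
```

View pics/topc2.png

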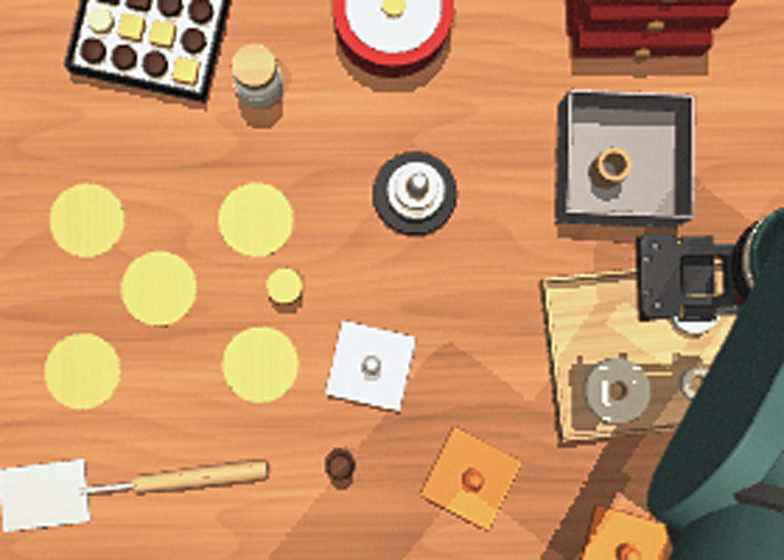

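View pics/s64.png

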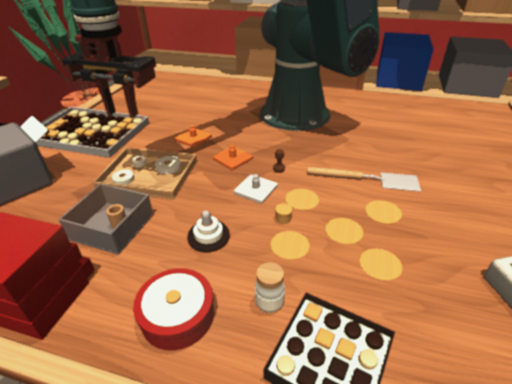

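View pics/w64.png

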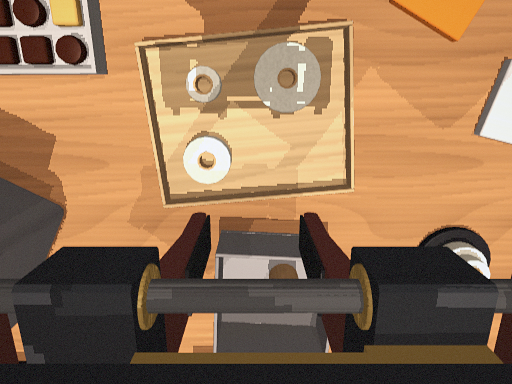

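```bash
python3 -c "
from workcell import ctrl
print(ctrl.job_done())"
```

```text
the job is handed in; nothing more can be done
None
```

I finished the whole job and handed it in at about 66 s of the 210 s allowed; no verdict was reported.

| Item | On the gauge | Where it is now |
|---|---|---|
| Spent core | – | Standing in the waste bin |
| 68 mm roll | Stuck, underside about 25 mm above the block | Flat in the returns tray |
| 60 mm roll | Went right down to the block | Spindle, level, underside 10.2 mm above the counter, on the foot |
| 52 mm roll | Stuck, underside about 25 mm above the block | Flat in the returns tray |
| 44 mm roll | Went right down to the block | Spindle, level, underside 26.2 mm above the counter, on the 60 mm roll |
| 36 mm roll | Stuck, underside about 25 mm above the block | In the returns tray |

**Last checks:** the final pictures show the core in the bin, both fitting rolls on the spindle and the three tight rolls inside the tray. The dragee tin and the jar look to be where they started, and the gripper was clear of everything. I measured the 68 and 52 mm rolls flat in the tray (tops at 20 mm), but only saw the 36 mm roll there in the picture.

**What failed or disagreed:**
- **Fingertips:** the fingertips turned out to be about 17 mm behind the TCP, not 8 mm ahead as stated. My first grasp of the 68 mm roll closed on air because of this. I measured the tips in the wrist depth picture, and later grasps used that.
- **Force reading:** it stayed near zero even when the 68 mm roll jammed on the cone and slid up in the grip. I judged stuck or fitting by the roll's height in the wrist camera instead.
- **Wrist camera:** it reads about 1 mm too far in y, and I corrected for that.
- **Disturbances:** I noticed no knocked roll and no slackened grip.

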